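Hang a slide carrier, slide it under the dryer nozzle, start the fan

TASK

Dry the rinsed slides: pick up the slide carrier by its black grip bar, keep it level, and hang it by both hooks on the open end of the steel rail, away from the dryer; let go of it well short of the blue band. Then push it along the rail towards the dryer, under the nozzle, until its rear hook (the one farther from the dryer) sits on the blue band. Then turn the dryer's fan knob two clicks clockwise from off, and leave the carrier hanging freely and the glassware where it stands.

Things in the scene. Friction and masses are not known exactly. Their poses are not given: they have to be found in the camera images.
- carrier: Slide carrier, 0.3 kg, loose, standing on the bench: steel rack 84 (x) x 127 (y) x 34 mm full of glass slides, on two wire hanger arms with hooks, joined on top by a black grip bar. Origin: centre of the rack's underside; z up; +x is the hooks' open side, roughly away from the robot at the start. When the hooks rest on the rail the underside is 50 mm above the bench.
- carrier_grip (a point): Centre of the carrier's black grip bar (14 mm diameter, 70 mm long, along the carrier's y; axes as the carrier's), 183 mm above the rack's underside. Hung, it is 43.5 mm above the rail's axis, midway between the hooks, 60 mm from each. At each end of the bar a straight 5 mm wire upright, 35 mm tall, joins it to the top of the hook: a good place to push along the rail.
- hook_left (a point): Inner top of the carrier's +y hook, where the rail will bear; 37.5 mm below the bar's centre. 5 mm wire: the arm rises from the rack at x = -13 mm, bends over in a half circle (inside width 21 mm) and ends in a flared lip at x = +13 to +18 mm, its end 27 mm below this point. The rail enters from the +x side between lip and rack (rack top 111 mm below this point), then the carrier is lowered.
- hook_right (a point): Inner top of the carrier's other hook, on its -y side; same shape as the +y hook and in line with it, 120 mm apart. If the carrier hangs with its +x away from the robot, this is the rear hook, the one farther from the dryer, that has to sit on the blue band.
- rail_mark (a point): The blue band (12 mm wide) on the fixed level steel rail, a 12 mm round bar; point on its axis, 190 mm above the bench. The y axis runs along the rail towards the dryer, x level away from the robot, z up. The rail spans y = -170 to +210 mm from here; thin posts under its ends at y = -161 and +201. Loading end: negative y. Drip tray below, 16 mm high.
- station: The fixed station: tray (160 x 380 mm), rail and air dryer in one piece; axes as the rail's, origin on the bench below the rail's middle (20 mm past the band towards the dryer). The white dryer housing fills x = -130 to +130, y = +200 to +380 mm, top 170 mm above the bench. From x = 85, y = 235 a 38 mm duct rises and runs at 277 mm height parallel to the rail to the nozzle.
- nozzle (a point): Middle of the mouth of the dryer's fixed slot nozzle, over the rail, 67 mm above its axis; the hung grip bar passes 16 mm below it. The nozzle is 40 mm wide along the rail (y = +50 to +90 mm from the blue band), spans x = -45 to +105 mm across it; its top is 290 mm above the bench. Nothing can be lowered onto the rail here. Axes as the rail's.
- fan_knob_grip (a point): Black fan knob on the dryer's top, corner near the robot: disc 46 mm across, on it an upright bar grip 42 x 13 x 28 mm tall. Point on the vertical turning axis at half the bar's height, 14 mm above the disc, 23 mm above the dryer's top. The point turns with it: bar along x, white pointer line on the +x end. Round it four dots: small white = off, then three growing blue.
- fan_knob (a joint): Fan knob angle in rad: 0 = off (as it starts), growing clockwise seen from above. It clicks into sprung detents at 0, 0.524, 1.047 and 1.571 (one click = 30 degrees; about 0.06 N m to get over). Two clicks = 1.047.
- wash_bottle: Bystander: white plastic wash bottle with red cap, 60 mm across, 180 mm tall; origin at its underside.
- flask: Bystander: small glass volumetric flask with blue stopper, 72 mm across, 183 mm tall; origin at its underside.
- beaker: Bystander: glass beaker, 68 mm across, 85 mm tall; origin at its underside.

How it is judged:
By the outcome, as a careful person would: the job done as asked, in the order asked, and still so for the second after the job is handed in, with the robot touching nothing.
It also fails if it takes over 72 s, if anything falls off the work surface, if the arm or the gripper's body presses on something with over 40 N, if the wrist force passes 120 N, or if a joint passes its speed limit or range.

ROBOT

A 6-joint arm with a two-finger parallel gripper is mounted at the origin on the work surface. World frame = base frame: x ahead of the robot, y to its left, z up, the work surface at z = 0. Lengths are in m, angles in rad, forces in N, time in s.
With the tool pointing down it reaches from about 0.225 to 0.875 m from the base axis. Payload 3.4 kg.
Tool frame: the origin (TCP) lies at the very end of the fingers, on their centre line; the grasp point (between the pads) lies manip.pinch_z behind it (manip.pinch_z is the distance from the TCP to the grasp point, in m); z points along the fingers, y is the direction in which the jaws open and shut (so a half turn about z gives the same grasp; the last joint's range is limited). The gripper opens to 85 mm and grips with 20 to 120 N. Pads are 22 mm wide; open, the fingers measure 114 mm over their backs; the gripper's body (76 mm by 85 mm) begins 54 mm behind the grasp point. The pads swing forward as they close: fully open they stand 13 mm farther back than shut.
Start: joints at [-1.358, 0.276, 1.505, -0, 1.361, -0.121], TCP at [0.188, -0.543, 0.231] pointing down, gripper open.
Joint ranges: [-2.89, 2.89], [-0.75, 2.08], [0.22, 2.7], [-1.18, 4.32], [0.11, 2.71], [-2.7, 2.7]. Speed limits (rad/s): [2.57, 2.57, 3.14, 3.14, 3.14, 3.14].

INTERFACE

Orientations are given as a unit quaternion [w, x, y, z].
In Python, from rig import manip, imaging, workorder gives the robot as it stands.
- The arm moves only by the tool apply_moves, never from a script. Its argument "moves" is one flat list of numbers, 7 for each row, row after row: the finger opening in m, from 0 to 0.0854, then the shift along the tool's x, y, z in m, then the turn, a rotation vector about the tool's x, y, z in rad. In form: [jaw, tx, ty, tz, rx, ry, rz, jaw, tx, ty, tz, rx, ry, rz, ...]. A call has exactly 8 rows; each row shifts and turns the pose as measured when the row begins, along the tool's axes as they then stand; what a row does not reach is not made up. A row lasts 1/12 s, in which the tool goes at most 41.7 mm and 7.16 degrees, less where a joint would pass 70% of its speed; a pose out of reach is approached as far as the arm can. A call with a gripper value outside its range is refused whole. The fingers move at their own pace and stop on an object; "newtons" is the grip in N (left out, the last holds). Time passes only in rows, so rows that do not move let the fingers close, or fill a call up. It gives the time, the measured TCP pose, the force and the opening at its end, in the units of the state.
- manip.get_state(): the state, without advancing time (a new reading comes with each control period).
- imaging.get_image(name): name is "scene" or "top"; returns a dict with "image" (384x512x3 uint8, red, green, blue), "range_z" (384x512 float32, m along the optical axis (not along the pixel's ray), 0 where there is no reading), "fx", "fy", "cx", "cy" (pixels), "R" (3x3) and "t" (3): a world point X has camera coordinates R X + t. Camera axes: x right, y down, z forward; pixel columns grow to the right and rows downward; lengths in m; the calibration is good to about 2 mm. A picture is of the moment at which its call begins.
- workorder.sign_off(): hands the job in, once; it reports no verdict.
The state is a dict: "clock": time; "qpos": joint angles; "qd": joint speeds; "effort": joint torques, N m; "position": TCP position; "ee_rot": TCP orientation; "contact_force": force on the tool from outside, world axes, zero at the start; "moment": the same for the moment, N m; "width": finger opening in m.
Only numpy, scipy, OpenCV 4.12 (cv2) and the standard library are available. Lean on these libraries where they do the work, as an engineer would, in place of code of your own. Each camera call takes 0.05 s, during which the arm holds its last target.

## Working session

There is one attempt and no reset: what is moved stays moved. The work goes in short steps, Python scripts to look and compute and a tool call to move; the robot and the scene stay as the last step left them, time stands still between calls to the robot, and variables do not carry over. Pictures are saved under pics/ and viewed, and the job is handed in when it is done.

Besides the shell and the picture viewer there is one more tool, called after "Emit:" by a JSON object that holds its "name" and its "arguments". apply_moves: Moves the arm, as the interface text tells. Its arguments: {"type":"object","properties":{"moves":{"type":"array"},"newtons":{"type":"number"}},"required":["moves"]}

```bash
mkdir -p pics; ls
cat > h.py <<'E'
import numpy as np, cv2
from rig import manip, imaging, workorder
def grab(n,tag):
    d=imaging.get_image(n); np.savez('pics/%s_%s.npz'%(n,tag),**d)
    cv2.imwrite('pics/%s_%s.png'%(n,tag),d['image'][:,:,::-1]); return d
def pts(d):
    z=d['range_z'].astype(float); v,u=np.mgrid[0:z.shape[0],0:z.shape[1]]
    c=np.stack([(u-d['cx'])/d['fx']*z,(v-d['cy'])/d['fy']*z,z],-1)
    return (c-d['t'])@d['R']   # R^T (c-t)
def ray(d,u,v,h):
    c=np.array([(u-d['cx'])/d['fx'],(v-d['cy'])/d['fy'],1.]); o=-d['R'].T@d['t']; r=d['R'].T@c
    return o+r*(h-o[2])/r[2]
def proj(d,X):
    c=d['R']@np.asarray(X)+d['t']; return c[0]/c[2]*d['fx']+d['cx'],c[1]/c[2]*d['fy']+d['cy']
E
python3 - <<'E'
from h import *
np.set_printoptions(precision=4,suppress=True)
for n in('scene','top'):
    d=grab(n,'a'); print(n,d['fx'],d['cx'],d['cy'],-d['R'].T@d['t'],d['R'])
print(manip.get_state(),manip.pinch_z)
E
```

```text
pics
scene 434.44837018552596 262.11360122379926 188.63185148526847 [ 1.5405 -0.0896  1.1121] [[ 0.0269  0.9996  0.005 ]
 [ 0.7139 -0.0157 -0.7001]
 [-0.6997  0.0224 -0.714 ]]
top 417.56144913809135 253.98348963312412 186.45858937347796 [ 0.4109 -0.0783  1.2453] [[-0.0063 -0.9996 -0.0293]
 [-0.9846  0.0113 -0.1746]
 [ 0.1749  0.0277 -0.9842]]
{'clock': 0.1, 'qpos': array([-1.358 ,  0.2765,  1.506 , -0.    ,  1.3607, -0.121 ]), 'qd': array([-0.0002, -0.0021, -0.0015,  0.0001,  0.    ,  0.0005]), 'effort': array([  0.0009, -41.7701, -24.6405,  -0.0001,   0.0058,   0.    ]), 'position': array([ 0.1883, -0.5428,  0.2306]), 'ee_rot': array([-0.0008,  0.9861,  0.1661, -0.    ]), 'contact_force': array([ 0.0161,  0.3615, -0.4747]), 'moment': array([ 0.0308,  0.0623, -0.0591]), 'width': 0.08557007505316307} 0.0187
```

View pics/scene_a.png

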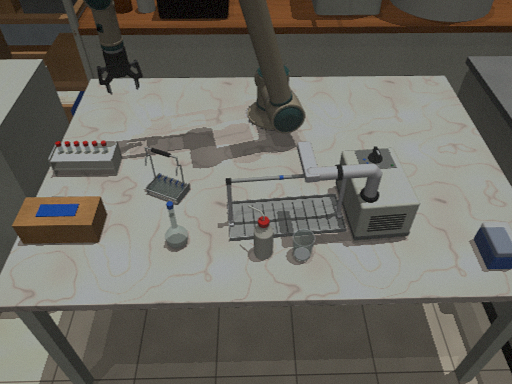

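View pics/top_a.png

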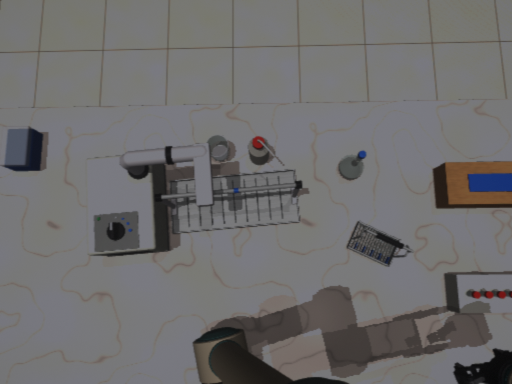

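The scene view shows the carrier around (168,172) with its grip bar at (160,153), the rail at (228..300,180), the blue band at (281,177) and the knob at (375,153). In the top view the carrier is at (375,243), the band at (236,190) and the knob at (116,231). Next I'll enlarge these areas.

Run:
```python
import cv2,numpy as np
a=cv2.imread('pics/top_a.png'); s=cv2.imread('pics/scene_a.png')
def cr(i,x,y,w,h,k): return cv2.resize(i[y:y+h,x:x+w],None,fx=k,fy=k,interpolation=cv2.INTER_CUBIC)
cv2.imwrite('pics/c1.png',np.hstack([cr(a,335,210,80,65,5),cr(s,130,138,80,65,5)]))
cv2.imwrite('pics/c2.png',np.vstack([cr(a,80,135,230,125,3)]))
cv2.imwrite('pics/c3.png',np.vstack([cr(s,215,135,200,110,4)]))
```

```text
(no output)
```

View pics/c1.png

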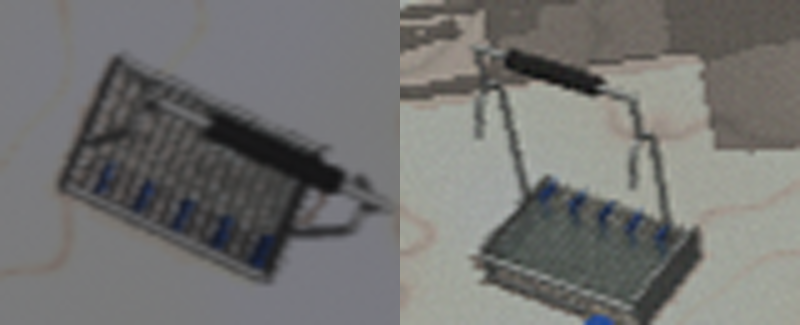

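View pics/c2.png

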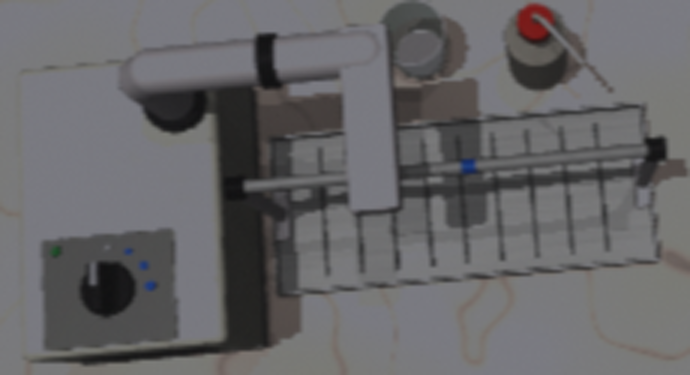

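View pics/c3.png

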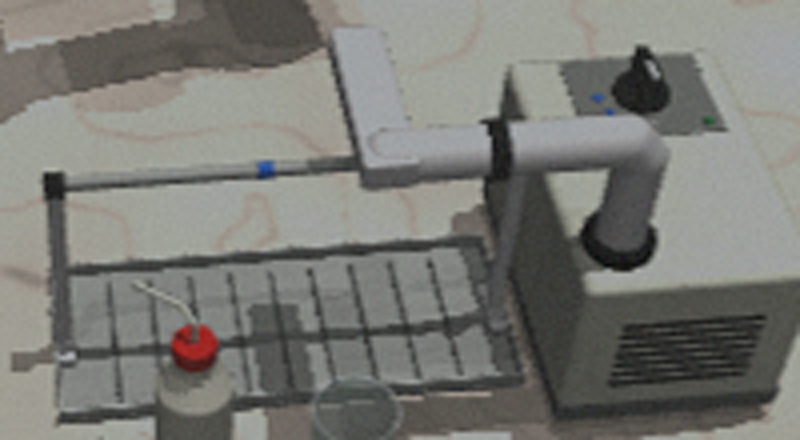

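The crops show the grip bar clearly in both views, along with the blue band, the rail end caps and the knob. Next I'll measure these with rays at the known heights and cross-check between the two views.

Run:
```python
from h import *
np.set_printoptions(precision=4,suppress=True)
D={n:dict(np.load('pics/%s_a.npz'%n)) for n in('scene','top')}
def comp(m,d,h,box):
    x0,y0,x1,y1=box; M=np.zeros_like(m,np.uint8); M[y0:y1,x0:x1]=m[y0:y1,x0:x1]
    n,l,st,c=cv2.connectedComponentsWithStats(M); i=1+np.argmax(st[1:,4]); 
    v,u=np.nonzero(l==i); return c[i],st[i],u,v
out={}
for n,gb,bb in(('top',(370,225,410,255),(225,180,250,200)),('scene',(148,145,185,162),(275,170,290,185))):
    d=D[n]; im=d['image'].astype(int); mx=im.max(2)
    dark=mx<(45 if n=='top' else 55)
    c,st,u,v=comp(dark,d,0,gb); print(n,'grip c',c,st)
    P=np.array([ray(d,a,b,.183) for a,b in zip(u,v)]); q=P[:,:2]-P[:,:2].mean(0); w=np.linalg.svd(q)[2][0]; e=q@w
    print('  world',P.mean(0),'mid',P.mean(0)[:2]+w*(e.max()+e.min())/2,'axis',w,np.degrees(np.arctan2(w[1],w[0])),'len',np.ptp(e))
    blue=(im[:,:,2]-im[:,:,0]>35)
    c,st,u,v=comp(blue,d,0,bb); print('  band',c,st,'world@.19',ray(d,*c,.19))
    X=pts(d)[v,u]; print('   depth pts',np.median(X,0))
    # rail points: via depth in height .18-.205
    X=pts(d); m=(abs(X[...,2]-.19)<.012)&(X[...,0]>.3)&(X[...,0]<.6)&(X[...,1]>-.3)&(X[...,1]<.25)
    v,u=np.nonzero(m); Q=X[m]; print('   railpts',len(Q), Q.min(0),Q.max(0))
    out[n]=Q
    # knob top points (z .17+.009+.028=.207)
    m=(X[...,2]>.15)&(X[...,2]<.24)&(X[...,0]>.2)&(X[...,0]<.45)&(X[...,1]>.15)&(X[...,1]<.5)
    print('  dryer top z',np.median(X[m][:,2]),m.sum())
    m2=m&(X[...,2]>.19); v,u=np.nonzero(m2); print('  knob pts',m2.sum(),X[m2].mean(0) if m2.any() else '', 'px',u.mean(),v.mean())
```

```text
top grip c [389.6221 241.1802] [376 233  28  22 172]
  world [ 0.4567 -0.387   0.183 ] mid [ 0.4575 -0.3856] axis [-0.5132 -0.8582] -120.88046181242485 len 0.06947608065148403
  band [235.8261 190.    ] [234 188   5   5  23] world@.19 [ 0.5897 -0.0019  0.19  ]
   depth pts [ 0.5884 -0.0026  0.1941]
   railpts 565 [ 0.5629 -0.1685  0.1837] [0.6    0.2085 0.2012]
  dryer top z 0.16862164315874537 435
  knob pts 0  px nan nan
scene grip c [159.7568 152.0676] [151 148  19   9  74]
  world [ 0.4558 -0.3894  0.183 ] mid [ 0.4566 -0.3879] axis [0.4564 0.8898] 62.84612930539486 len 0.07279762793841718
  band [281.0625 176.625 ] [279 175   5   5  16] world@.19 [ 0.5868 -0.0013  0.19  ]
   depth pts [ 0.594  -0.0021  0.1962]
   railpts 203 [ 0.581  -0.1655  0.1832] [0.5998 0.0686 0.2005]
  dryer top z 0.17107733625583438 88
  knob pts 0  px nan nan<stdin>:25: RuntimeWarning: Mean of empty slice.
  ret = ret.dtype.type(ret / rcount)
```

```bash
python3 - <<'E'
from h import *
np.set_printoptions(precision=4,suppress=True)
D={n:dict(np.load('pics/%s_a.npz'%n)) for n in('scene','top')}
d=D['top'];s=D['scene']
# rail centre line in top: from crop: gray bright ridge; use depth points, rays
X=pts(d); m=(abs(X[...,2]-.193)<.01)&(X[...,0]>.52)&(X[...,0]<.66)&(X[...,1]>-.16)&(X[...,1]<.045)
v,u=np.nonzero(m); P=np.array([ray(d,a,b,.19) for a,b in zip(u,v)])
for k in range(2):
    f=np.polyfit(P[:,1],P[:,0],1); r=P[:,0]-np.polyval(f,P[:,1]); P=P[abs(r)<.009]
print('rail x=',f,'deg',np.degrees(np.arctan(f[0])),len(P),r.std())
X=pts(s); m=(abs(X[...,2]-.193)<.01)&(X[...,0]>.52)&(X[...,0]<.66)&(X[...,1]>-.16)&(X[...,1]<.045)
v,u=np.nonzero(m); P=np.array([ray(s,a,b,.19) for a,b in zip(u,v)])
for k in range(2):
    f=np.polyfit(P[:,1],P[:,0],1); r=P[:,0]-np.polyval(f,P[:,1]); P=P[abs(r)<.009]
print('rail scene x=',f,'deg',np.degrees(np.arctan(f[0])),len(P),r.std())
# caps by crop px
for n,dd,c in(('top R cap',d,(80+656/3,135+150/3)),('top L cap',d,(80+235/3,135+188/3)),('scene L cap',s,(215+54/4,135+185/4))):
    print(n,ray(dd,*c,.19))
# knob: dark comp
for n,dd,b in(('top',d,(95,212,140,250)),('scene',s,(365,140,395,168))):
    im=dd['image'].astype(int); M=np.zeros(im.shape[:2],np.uint8); x0,y0,x1,y1=b
    M[y0:y1,x0:x1]=(im.max(2)<48)[y0:y1,x0:x1]
    k,l,st,c=cv2.connectedComponentsWithStats(M); i=1+np.argmax(st[1:,4]); print(n,c[i],st[i]); print([ray(dd,*c[i],h) for h in(.17,.179,.193,.207)])
    cs=cv2.findContours((l==i).astype(np.uint8),0,1)[0]; print(cv2.minEnclosingCircle(max(cs,key=len)))
# rack
im=d['image'].astype(int)
def g(px,h): return ray(d,335+px[0]/5,210+px[1]/5,h)
c=[g(p,.034) for p in((118,58),(65,187),(270,278),(308,180))]; print('rack corners',np.array(c))
print(np.degrees(np.arctan2(*(c[0]-c[1])[1::-1])),np.degrees(np.arctan2(*(c[1]-c[2])[1::-1])),np.linalg.norm(c[0]-c[1]),np.linalg.norm(c[1]-c[2]))
E
python3 - <<'E'
import cv2,numpy as np
a=cv2.imread('pics/top_a.png'); s=cv2.imread('pics/scene_a.png')
def cr(i,x,y,w,h,k): return cv2.resize(i[y:y+h,x:x+w],None,fx=k,fy=k,interpolation=cv2.INTER_CUBIC)
b=np.hstack([cr(a,90,205,50,45,8),cr(s,350,138,50,45,8)]); b=cv2.convertScaleAbs(b,alpha=1.6); cv2.imwrite('pics/c4.png',b)
E
```

```text
rail x= [-0.0816  0.5896] deg -4.666090585737433 374 0.0035657528525485575
rail scene x= [-0.0783  0.5884] deg -4.476300851736165 262 0.00486793405202578
top R cap [ 0.6009 -0.1631  0.19  ]
top L cap [0.5719 0.1978 0.19  ]
scene L cap [ 0.6034 -0.1613  0.19  ]
top [115.8771 231.2839] [107 222  18  19 236]
[array([0.488 , 0.3109, 0.17  ]), array([0.4874, 0.3077, 0.179 ]), array([0.4864, 0.3026, 0.193 ]), array([0.4854, 0.2976, 0.207 ])]
((115.37931060791016, 230.86207580566406), 9.24155044555664)
scene [374.6288 156.5227] [368 147  14  17 132]
[array([0.4779, 0.3131, 0.17  ]), array([0.4881, 0.3092, 0.179 ]), array([0.5039, 0.3032, 0.193 ]), array([0.5197, 0.2972, 0.207 ])]
((375.1153869628906, 154.96153259277344), 8.039393424987793)
rack corners [[ 0.5197 -0.3452  0.034 ]
 [ 0.4463 -0.3115  0.034 ]
 [ 0.3946 -0.4243  0.034 ]
 [ 0.4493 -0.4492  0.034 ]]
-24.674260186218177 65.37131120365028 0.0807666894859534 0.12410924894089219
```

View pics/c4.png

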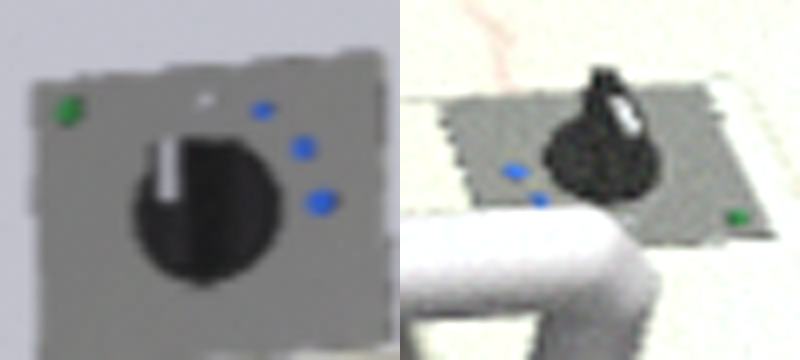

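```bash
cat >> h.py <<'E'
from scipy.spatial.transform import Rotation as Ro, Slerp
def tgt(yaw): # tool down, tool y at yaw deg
    y=np.array([np.cos(np.radians(yaw)),np.sin(np.radians(yaw)),0]); z=np.array([0,0,-1.]); x=np.cross(y,z)
    return Ro.from_matrix(np.stack([x,y,z],1))
def plan(P,yaw,n,jaw):
    s=manip.get_state(); p0=s['position']; r0=Ro.from_quat(np.roll(s['ee_rot'],-1))
    a=tgt(yaw); b=tgt(yaw+180); r1=a if (r0.inv()*a).magnitude()<(r0.inv()*b).magnitude() else b
    print('dist',np.linalg.norm(P-p0),'ang',np.degrees((r0.inv()*r1).magnitude()))
    sl=Slerp([0,1],Ro.concatenate([r0,r1])); out=[]
    for i in range(n):
        q=sl(i/n); rel=q.inv()*sl((i+1)/n); t=q.inv().apply((np.asarray(P)-p0)/n)
        out.append([jaw]+list(np.round(t,4))+list(np.round(rel.as_rotvec(),4)))
    for o in out: print(', '.join('%g'%(x+0.) for x in o)+',')
def st():
    s=manip.get_state(); r=Ro.from_quat(np.roll(s['ee_rot'],-1)).as_matrix()
    print('t',s['clock'],'pos',np.round(s['position'],4),'yaw_y',round(np.degrees(np.arctan2(r[1,1],r[0,1])),2),'z',np.round(r[:,2],4),'F',np.round(s['contact_force'],2),'w',round(s['width'],4),'q6',round(s['qpos'][5],2))
B=np.array([.589,-.002,.19]); U=np.array([-.0802,.9968,0]); N=np.array([.9968,.0802,0])
def rp(x,y,z): return np.array([B[0],B[1],0])+N*x+U*y+np.array([0,0,z])
E
python3 -c "
from h import *
plan([.457,-.387,.231],-26,8,.085)
d=dict(np.load('pics/top_a.npz'))
for n,c,h in(('bottle cap',(258,142),.18),('bottle base',(259,152),.1),('flask stop',(362,155),.183),('beaker',(219,148),.085)): print(n,ray(d,*c,h))
"
```

```text
dist 0.3106220225510839 ang 44.875869689687065
0.085, 0.0381, -0.0074, 0, -0.0002, -0.0001, -0.0979,
0.085, 0.0387, -0.0036, 0, -0.0002, -0.0001, -0.0979,
0.085, 0.0388, 0.0002, 0, -0.0002, -0.0001, -0.0979,
0.085, 0.0386, 0.004, 0, -0.0002, -0.0001, -0.0979,
0.085, 0.0381, 0.0077, -0.0001, -0.0002, -0.0001, -0.0979,
0.085, 0.0371, 0.0114, -0.0001, -0.0002, -0.0001, -0.0979,
0.085, 0.0358, 0.015, -0.0001, -0.0002, -0.0001, -0.0979,
0.085, 0.0342, 0.0184, -0.0001, -0.0002, -0.0001, -0.0979,
bottle cap [ 0.71929971 -0.05964681  0.18      ]
bottle base [ 0.7131524  -0.06083891  0.1       ]
flask stop [ 0.67944752 -0.32979699  0.183     ]
beaker [0.73059143 0.05439145 0.085     ]
```

Emit:
{"name": "apply_moves", "arguments": {"moves": [0.085, 0.038, -0.007, 0, 0, 0, -0.098, 0.085, 0.0387, -0.0036, 0, 0, 0, -0.098, 0.085, 0.0388, 0, 0, 0, 0, -0.098, 0.085, 0.0386, 0.004, 0, 0, 0, -0.098, 0.085, 0.038, 0.0077, 0, 0, 0, -0.098, 0.085, 0.037, 0.0114, 0, 0, 0, -0.098, 0.085, 0.036, 0.015, 0, 0, 0, -0.098, 0.085, 0.034, 0.0184, 0, 0, 0, -0.098], "newtons": 50}}

```text
clock: 0.77
position: [0.457, -0.3833, 0.225]
ee_rot: [-0.004, 0.842, 0.539, -0.002]
contact_force: [-0.4, -0.9, -0.7]
width: 0.085
```

```bash
python3 -c "
from h import *
st();plan([.457,-.387,.231],-26,2,.085)
grab('top','b');grab('scene','b');st()
for n,b in(('top',(330,195,90,80)),('scene',(125,100,90,100))):
    i=cv2.imread('pics/%s_b.png'%n);x,y,w,h=b;cv2.imwrite('pics/cb_%s.png'%n,cv2.resize(i[y:y+h,x:x+w],None,fx=6,fy=6,interpolation=2))
"
```

```text
t 0.7667 pos [ 0.457  -0.3833  0.225 ] yaw_y -24.77 z [-0.0082  0.004  -1.    ] F [-0.43 -0.88 -0.74] w 0.085 q6 -0.38
dist 0.0070016938139903385 ang 1.3320863022668736
0.085, -0.0017, 0.0007, -0.003, -0.0046, -0.0001, 0.0107,
0.085, -0.0017, 0.0008, -0.003, -0.0046, -0.0001, 0.0107,
t 0.8667 pos [ 0.4604 -0.3809  0.2247] yaw_y -24.62 z [-0.0053  0.0062 -1.    ] F [-0.93 -0.34 -0.39] w 0.0849 q6 -0.38
```

View pics/cb_scene.png

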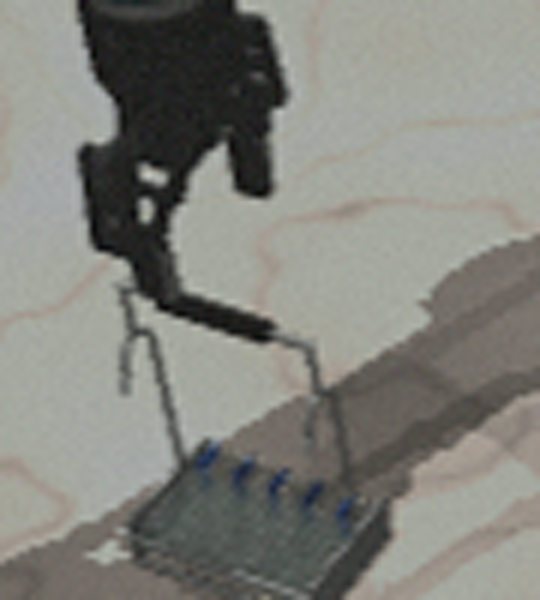

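The gripper is above the bar and the carrier hasn't moved. Next: descend.

```bash
python3 -c "
from h import *
print(manip.pinch_z);plan([.457,-.387,.165],-26,3,.085)
"
```

```text
0.0187
dist 0.060125876129616555 ang 1.4601257996968415
0.085, -0.0024, 0, 0.0199, -0.0025, -0.0011, 0.008,
0.085, -0.0024, -0.0001, 0.0199, -0.0025, -0.0011, 0.008,
0.085, -0.0023, -0.0001, 0.0199, -0.0025, -0.0011, 0.008,
```

Emit:
{"name": "apply_moves", "arguments": {"moves": [0.085, -0.002, 0, 0.01, -0.002, -0.001, 0.008, 0.085, -0.002, 0, 0.01, -0.002, -0.001, 0.008, 0.085, -0.002, 0, 0.01, -0.002, -0.001, 0.008, 0.085, -0.001, 0, 0.01, 0, 0, 0, 0.085, 0, 0, 0.01, 0, 0, 0, 0.085, 0, 0, 0.008, 0, 0, 0, 0.085, 0, 0, 0, 0, 0, 0, 0.085, 0, 0, 0, 0, 0, 0]}}

```text
clock: 1.53
position: [0.4566, -0.3857, 0.1608]
ee_rot: [-0.003, 0.848, 0.53, -0.002]
contact_force: [-1.0, -0.6, -0.3]
width: 0.0854
```

```bash
python3 -c "
from h import *
st();plan([.457,-.387,.165],-26,2,.085)
grab('top','c');grab('scene','c');st()
for n,b in(('top',(330,195,90,80)),('scene',(125,100,90,100))):
    i=cv2.imread('pics/%s_c.png'%n);x,y,w,h=b;cv2.imwrite('pics/cc_%s.png'%n,cv2.resize(i[y:y+h,x:x+w],None,fx=6,fy=6,interpolation=2))
"
```

```text
t 1.5333 pos [ 0.4566 -0.3857  0.1608] yaw_y -25.93 z [-0.0057  0.0031 -1.    ] F [-0.99 -0.56 -0.31] w 0.0854 q6 -0.36
dist 0.004424897631824523 ang 0.3786097119746294
0.085, -0.0005, 0.0005, -0.0021, -0.0032, -0.0002, 0.0006,
0.085, -0.0005, 0.0005, -0.0021, -0.0032, -0.0002, 0.0006,
t 1.6333 pos [ 0.4568 -0.3858  0.1613] yaw_y -25.92 z [-0.0052  0.0026 -1.    ] F [-0.23 -0.12  1.13] w 0.0851 q6 -0.36
```

View pics/cc_scene.png

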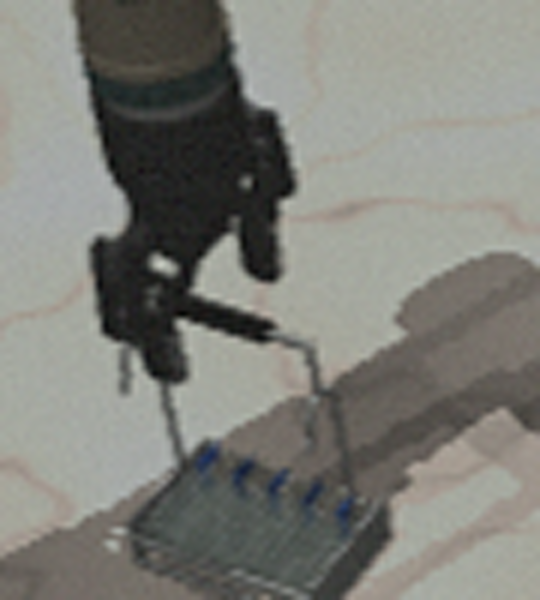

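The bar is between the fingers. I'll close the gripper and rise 3 mm in the same call.

Emit:
{"name": "apply_moves", "arguments": {"moves": [0.06, 0, 0, -0.003, -0.003, 0, 0, 0.03, 0, 0, 0, -0.003, 0, 0, 0.01, 0, 0, 0, 0, 0, 0, 0.0, 0, 0, 0, 0, 0, 0, 0.0, 0, 0, 0, 0, 0, 0, 0.0, 0, 0, 0, 0, 0, 0, 0.0, 0, 0, 0, 0, 0, 0, 0.0, 0, 0, 0, 0, 0, 0], "newtons": 60}}

```text
clock: 2.3
position: [0.4578, -0.3871, 0.1678]
ee_rot: [0.003, 0.848, 0.531, 0.001]
contact_force: [0.6, -0.4, -0.5]
width: 0.0117
```

```bash
python3 -c "
from h import *
st()"
```

```text
t 2.3 pos [ 0.4578 -0.3871  0.1678] yaw_y -25.92 z [ 0.0046 -0.0047 -1.    ] F [ 0.62 -0.41 -0.51] w 0.0117 q6 -0.37
```

Emit:
{"name": "apply_moves", "arguments": {"moves": [0.0, 0, 0, -0.005, 0, 0, 0, 0.0, 0, 0, -0.008, 0, 0, 0, 0.0, 0, 0, -0.01, 0, 0, 0, 0.0, 0, 0, -0.01, 0, 0, 0, 0.0, 0, 0, -0.01, 0, 0, 0, 0.0, 0, 0, -0.01, 0, 0, 0, 0.0, 0, 0, 0, 0, 0, 0, 0.0, 0, 0, 0, 0, 0, 0]}}

```text
clock: 2.97
position: [0.4573, -0.3862, 0.2257]
ee_rot: [0.002, 0.848, 0.531, 0.001]
contact_force: [-0.8, 0.4, -2.8]
width: 0.0122
```

```bash
python3 -c "
from h import *
st()
grab('top','d');grab('scene','d');st()
o=[]
for n,b in(('top',(330,195,90,80)),('scene',(125,100,90,80))):
    i=cv2.imread('pics/%s_d.png'%n);x,y,w,h=b;o.append(cv2.resize(i[y:y+h,x:x+w],None,fx=4.4,fy=4.4,interpolation=2))
cv2.imwrite('pics/cd.png',np.hstack(o))
"
```

```text
t 2.9667 pos [ 0.4573 -0.3862  0.2257] yaw_y -25.91 z [ 0.0032 -0.0029 -1.    ] F [-0.77  0.39 -2.85] w 0.0122 q6 -0.37
t 3.0667 pos [ 0.4572 -0.3861  0.2253] yaw_y -25.92 z [ 0.003  -0.0026 -1.    ] F [ 0.67 -0.84 -2.05] w 0.0119 q6 -0.37
```

View pics/cd.png

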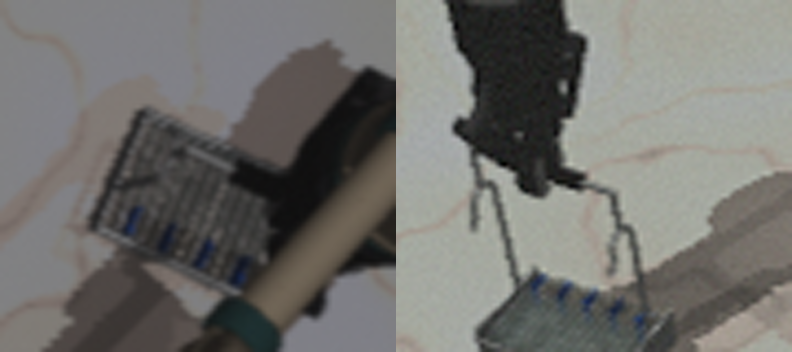

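The carrier lifted cleanly and level. Next I'll carry it to the staging point in front of the rail's open end.

```bash
python3 -c "
from h import *
print(rp(-.09,-.08,.265));plan(rp(-.09,-.08,.265),4.6,16,0)"
```

```text
[ 0.505704 -0.088962  0.265   ]
dist 0.30371238041235016 ang 30.516809161290656
0, 0.018, -0.0054, -0.0025, 0.0002, 0.0001, -0.0333,
0, 0.0182, -0.0048, -0.0025, 0.0002, 0.0001, -0.0333,
0, 0.0183, -0.0042, -0.0025, 0.0002, 0.0001, -0.0333,
0, 0.0185, -0.0036, -0.0025, 0.0002, 0.0001, -0.0333,
0, 0.0186, -0.0029, -0.0025, 0.0002, 0.0001, -0.0333,
0, 0.0187, -0.0023, -0.0025, 0.0002, 0.0001, -0.0333,
0, 0.0187, -0.0017, -0.0025, 0.0002, 0.0001, -0.0333,
0, 0.0188, -0.0011, -0.0025, 0.0002, 0.0001, -0.0333,
0, 0.0188, -0.0005, -0.0025, 0.0002, 0.0001, -0.0333,
0, 0.0188, 0.0002, -0.0025, 0.0002, 0.0001, -0.0333,
0, 0.0188, 0.0008, -0.0025, 0.0002, 0.0001, -0.0333,
0, 0.0188, 0.0014, -0.0025, 0.0002, 0.0001, -0.0333,
0, 0.0187, 0.002, -0.0025, 0.0002, 0.0001, -0.0333,
0, 0.0186, 0.0027, -0.0025, 0.0002, 0.0001, -0.0333,
0, 0.0185, 0.0033, -0.0025, 0.0002, 0.0001, -0.0333,
0, 0.0184, 0.0039, -0.0025, 0.0002, 0.0001, -0.0333,
```

Emit:
{"name": "apply_moves", "arguments": {"moves": [0, 0.012, -0.004, -0.004, 0, 0, -0.03, 0, 0.018, -0.005, -0.004, 0, 0, -0.033, 0, 0.018, -0.004, -0.004, 0, 0, -0.033, 0, 0.0185, -0.004, -0.004, 0, 0, -0.033, 0, 0.0185, -0.003, -0.004, 0, 0, -0.033, 0, 0.0185, -0.002, -0.004, 0, 0, -0.033, 0, 0.0185, -0.002, -0.004, 0, 0, -0.033, 0, 0.0185, -0.001, -0.003, 0, 0, -0.033]}}

```text
clock: 3.73
position: [0.4762, -0.2292, 0.2543]
ee_rot: [-0.005, 0.764, 0.645, 0.001]
contact_force: [0.2, 0.8, -2.6]
width: 0.0117
```

```bash
python3 -c "
from h import *
st();plan(rp(-.09,-.08,.265),4.6,8,0)"
```

```text
t 3.7333 pos [ 0.4762 -0.2292  0.2543] yaw_y -9.69 z [-0.0043  0.0083 -1.    ] F [ 0.24  0.77 -2.65] w 0.0117 q6 -0.42
dist 0.14372684194529056 ang 14.296875440901344
0, 0.0179, 0.0007, -0.0012, -0.0006, -0.001, -0.0312,
0, 0.0179, 0.0012, -0.0012, -0.0006, -0.001, -0.0312,
0, 0.0178, 0.0018, -0.0012, -0.0006, -0.001, -0.0312,
0, 0.0178, 0.0023, -0.0013, -0.0006, -0.001, -0.0312,
0, 0.0177, 0.0029, -0.0013, -0.0006, -0.001, -0.0312,
0, 0.0176, 0.0035, -0.0013, -0.0006, -0.001, -0.0312,
0, 0.0175, 0.004, -0.0013, -0.0006, -0.001, -0.0312,
0, 0.0173, 0.0045, -0.0013, -0.0006, -0.001, -0.0312,
```

Emit:
{"name": "apply_moves", "arguments": {"moves": [0, 0.02, 0.001, -0.002, -0.001, -0.001, -0.034, 0, 0.02, 0.001, -0.002, -0.001, -0.001, -0.034, 0, 0.02, 0.002, -0.002, -0.001, -0.001, -0.034, 0, 0.02, 0.002, -0.002, 0, -0.001, -0.034, 0, 0.02, 0.003, -0.002, 0, -0.001, -0.034, 0, 0.018, 0.003, -0.001, 0, -0.001, -0.034, 0, 0.012, 0.004, 0, 0, -0.001, -0.03, 0, 0.006, 0.003, 0, 0, 0, -0.008]}}

```text
clock: 4.4
position: [0.4962, -0.0679, 0.2679]
ee_rot: [-0.007, 0.667, 0.745, 0.003]
contact_force: [-0.1, 0.6, -2.7]
width: 0.0122
```

```bash
python3 -c "
from h import *
st()
grab('top','e');grab('scene','e');st();plan(rp(-.09,-.08,.265),4.6,2,0)
o=[]
for n,b in(('top',(190,140,120,110)),('scene',(200,110,120,110))):
    i=cv2.imread('pics/%s_e.png'%n);x,y,w,h=b;o.append(cv2.resize(i[y:y+h,x:x+w],None,fx=3.3,fy=3.3,interpolation=2))
cv2.imwrite('pics/ce.png',np.hstack(o))
"
```

```text
t 4.4 pos [ 0.4962 -0.0679  0.2679] yaw_y 6.29 z [-0.006   0.0131 -0.9999] F [-0.07  0.63 -2.74] w 0.0122 q6 -0.39
t 4.5 pos [ 0.4965 -0.0689  0.2678] yaw_y 6.2 z [-0.0059  0.0125 -0.9999] F [ 0.28  0.31 -2.9 ] w 0.0118 q6 -0.39
dist 0.022266460428295453 ang 1.785720533666962
0, -0.0105, 0.0035, 0.0013, -0.0023, -0.0065, 0.014,
0, -0.0104, 0.0036, 0.0013, -0.0023, -0.0065, 0.014,
```

View pics/ce.png

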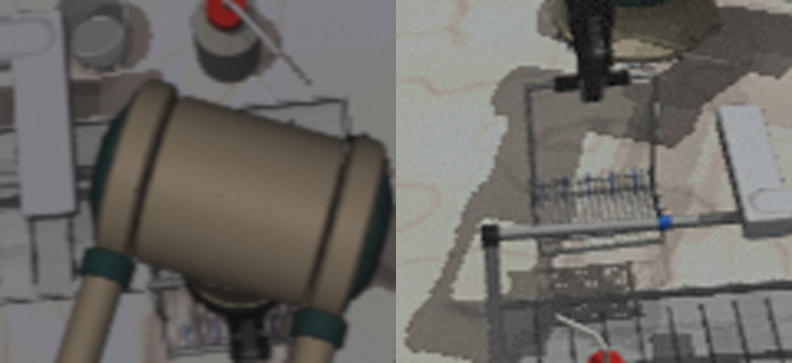

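The carrier hangs level in front of the rail. In the scene crop the bar runs from 555 to 628 with the finger at about 590, so it is held centrally. I'll correct the pose first.

Emit:
{"name": "apply_moves", "arguments": {"moves": [0, -0.01, 0.003, 0, -0.002, -0.006, 0.014, 0, -0.01, 0.003, 0, -0.002, -0.006, 0.01, 0, 0, 0, 0, 0, 0, 0, 0, 0, 0, 0, 0, 0, 0, 0, 0, 0, 0, 0, 0, 0, 0, 0, 0, 0, 0, 0, 0, 0, 0, 0, 0, 0, 0, 0, 0, 0, 0, 0, 0, 0]}}

```text
schema error: expected a multiple of 7 numbers
```

```bash
python3 -c "
from h import *
st();plan(rp(-.03,-.08,.267),4.6,6,0)
grab('top','f');s=grab('scene','f');st()
i=cv2.imread('pics/scene_f.png')[110:200,220:320];cv2.imwrite('pics/cf.png',cv2.resize(i,None,fx=6,fy=6,interpolation=2))
"
```

```text
t 4.5 pos [ 0.4965 -0.0689  0.2678] yaw_y 6.2 z [-0.0059  0.0125 -0.9999] F [ 0.28  0.31 -2.9 ] w 0.0118 q6 -0.39
dist 0.07064206578353029 ang 1.785720533666962
0, -0.0038, 0.0112, 0, -0.0008, -0.0022, 0.0047,
0, -0.0037, 0.0112, 0.0001, -0.0008, -0.0022, 0.0047,
0, -0.0037, 0.0112, 0.0001, -0.0008, -0.0022, 0.0047,
0, -0.0036, 0.0112, 0.0001, -0.0008, -0.0022, 0.0047,
0, -0.0036, 0.0112, 0.0001, -0.0008, -0.0022, 0.0047,
0, -0.0035, 0.0112, 0.0001, -0.0008, -0.0022, 0.0047,
t 4.6 pos [ 0.4968 -0.0714  0.2677] yaw_y 6.05 z [-0.0058  0.0101 -0.9999] F [ 0.47 -0.68 -3.5 ] w 0.012 q6 -0.39
```

View pics/cf.png

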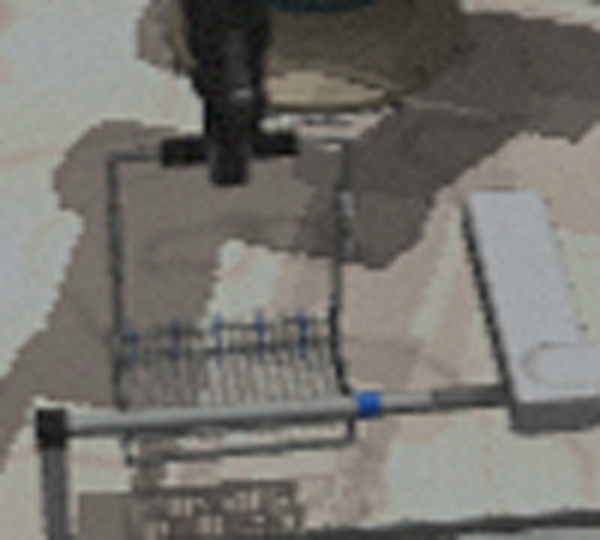

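The move was refused for a wrong count of numbers. The picture shows the bar spanning 162–298 with the finger at 230, so it is central and parallel to the rail. I'll resend with 8 full rows.

Emit:
{"name": "apply_moves", "arguments": {"moves": [0, -0.004, 0.004, 0, -0.002, -0.003, 0.008, 0, -0.004, 0.006, 0, -0.001, -0.003, 0.008, 0, -0.002, 0.006, 0, -0.001, -0.003, 0.006, 0, 0, 0.006, 0, 0, -0.001, 0.002, 0, 0, 0.006, 0, 0, 0, 0, 0, 0, 0.004, 0, 0, 0, 0, 0, 0, 0, 0, 0, 0, 0, 0, 0, 0, 0, 0, 0, 0]}}

```text
clock: 5.27
position: [0.5338, -0.0843, 0.2663]
ee_rot: [0.0, 0.681, 0.732, -0.001]
contact_force: [-0.4, -0.5, -2.8]
width: 0.0121
```

```bash
python3 -c "
from h import *
st();plan(rp(0,-.08,.267),4.6,6,0)
"
```

```text
t 5.2667 pos [ 0.5338 -0.0843  0.2663] yaw_y 4.12 z [-0.0017 -0.002  -1.    ] F [-0.45 -0.49 -2.78] w 0.0121 q6 -0.36
dist 0.061641390911183584 ang 0.5049792420567634
0, -0.0003, 0.0103, -0.0001, -0.0003, 0.0003, -0.0014,
0, -0.0003, 0.0103, -0.0001, -0.0003, 0.0003, -0.0014,
0, -0.0003, 0.0103, -0.0001, -0.0003, 0.0003, -0.0014,
0, -0.0004, 0.0103, -0.0001, -0.0003, 0.0003, -0.0014,
0, -0.0004, 0.0103, -0.0001, -0.0003, 0.0003, -0.0014,
0, -0.0004, 0.0103, -0.0001, -0.0003, 0.0003, -0.0014,
```

Emit:
{"name": "apply_moves", "arguments": {"moves": [0, 0, 0.006, 0, 0, 0, -0.001, 0, 0, 0.01, 0, 0, 0, -0.001, 0, 0, 0.01, 0, 0, 0, -0.001, 0, 0, 0.01, 0, 0, 0, -0.001, 0, 0, 0.01, 0, 0, 0, -0.001, 0, 0, 0.01, 0, 0, 0, -0.001, 0, 0, 0.003, 0, 0, 0, 0, 0, 0, 0, 0, 0, 0, 0]}}

```text
clock: 5.93
position: [0.6001, -0.0787, 0.2655]
ee_rot: [0.0, 0.679, 0.735, -0.001]
contact_force: [0.4, 0.3, -3.3]
width: 0.0118
```

```bash
python3 -c "
from h import *
st();plan(rp(0,-.08,.267),4.6,2,0)
grab('top','g');s=grab('scene','g');st()
i=cv2.imread('pics/scene_g.png')[100:200,210:310];cv2.imwrite('pics/cg.png',cv2.resize(i,None,fx=6,fy=6,interpolation=2))
"
```

```text
t 5.9333 pos [ 0.6001 -0.0787  0.2655] yaw_y 4.54 z [-9.0e-04 -1.5e-03 -1.0e+00] F [ 0.39  0.26 -3.25] w 0.0118 q6 -0.32
dist 0.005738208212646519 ang 0.1170396797263574
0, -0.0013, -0.0024, -0.0007, -0.0005, 0.0007, -0.0005,
0, -0.0013, -0.0024, -0.0007, -0.0005, 0.0007, -0.0005,
t 6.0333 pos [ 0.599  -0.0788  0.2656] yaw_y 4.53 z [-0.0017 -0.0015 -1.    ] F [ 0.05 -0.61 -2.96] w 0.0119 q6 -0.32
```

View pics/cg.png

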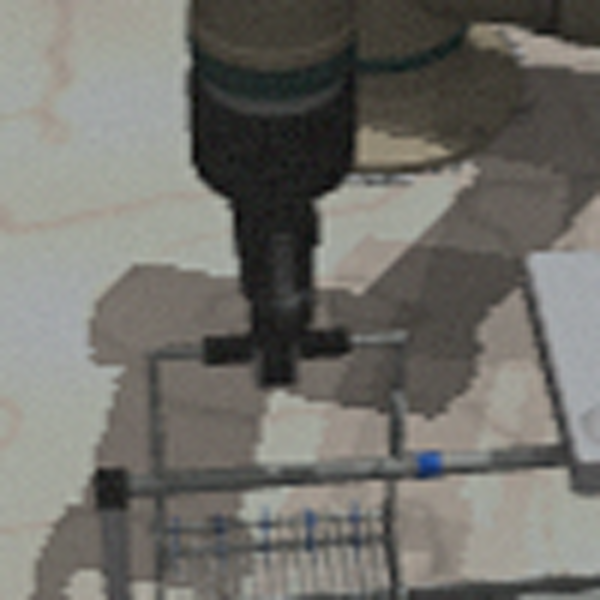

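```bash
python3 -c "
from h import *
s=dict(np.load('pics/scene_g.npz'))
for h in(.27,.28,.29):print(h,ray(s,255.9,157.5,h))
print(rp(0,-.08,0)); print('rear hook px',((np.array(proj(s,rp(0,-.14,.19)))-[210,100])*6),'front',((np.array(proj(s,rp(0,-.02,.19)))-[210,100])*6))
plan(rp(0,-.08,.222),4.6,5,0)
"
```

```text
0.27 [ 0.58765072 -0.07780999  0.27      ]
0.28 [ 0.59896623 -0.07794954  0.28      ]
0.29 [ 0.61028173 -0.07808908  0.29      ]
[ 0.595416 -0.081744  0.      ]
rear hook px [150.32096272 482.44149219] front [386.2603253  465.57289898]
dist 0.043803300712243226 ang 0.1487888674931297
0, -0.0005, -0.0007, 0.0087, -0.0004, 0.0003, -0.0002,
0, -0.0005, -0.0007, 0.0087, -0.0004, 0.0003, -0.0002,
0, -0.0005, -0.0007, 0.0087, -0.0004, 0.0003, -0.0002,
0, -0.0005, -0.0007, 0.0087, -0.0004, 0.0003, -0.0002,
0, -0.0005, -0.0008, 0.0087, -0.0004, 0.0003, -0.0002,
```

The bar is at z≈0.28 above the rail, as planned. I'll lower it most of the way with an x correction of about 3.5 mm.

Emit:
{"name": "apply_moves", "arguments": {"moves": [0, -0.001, -0.002, 0.004, 0, 0, 0, 0, -0.001, -0.0015, 0.006, 0, 0, 0, 0, 0, 0, 0.006, 0, 0, 0, 0, 0, 0, 0.006, 0, 0, 0, 0, 0, 0, 0.006, 0, 0, 0, 0, 0, 0, 0.004, 0, 0, 0, 0, 0, 0, 0.002, 0, 0, 0, 0, 0, 0, 0, 0, 0, 0]}}

```text
clock: 6.7
position: [0.592, -0.0814, 0.2276]
ee_rot: [-0.001, 0.679, 0.734, -0.002]
contact_force: [0.6, 0.9, -3.4]
width: 0.012
```

```bash
python3 -c "
from h import *
st();plan(rp(0,-.08,.218),4.6,2,0)
grab('top','h');s=grab('scene','h');st()
i=cv2.imread('pics/scene_h.png')[100:200,210:310];cv2.imwrite('pics/ch.png',cv2.resize(i,None,fx=6,fy=6,interpolation=2))
"
```

```text
t 6.7 pos [ 0.592  -0.0814  0.2276] yaw_y 4.48 z [-0.0047 -0.0012 -1.    ] F [ 0.61  0.94 -3.39] w 0.012 q6 -0.33
dist 0.010216544628389597 ang 0.3027790211009711
0, -0.0003, 0.0017, 0.0048, -0.0024, 0.0004, -0.0011,
0, -0.0003, 0.0017, 0.0048, -0.0024, 0.0004, -0.0011,
t 6.8 pos [ 0.5921 -0.0815  0.2282] yaw_y 4.48 z [-0.0043 -0.0014 -1.    ] F [-0.15  0.67 -3.49] w 0.0122 q6 -0.33
```

View pics/ch.png

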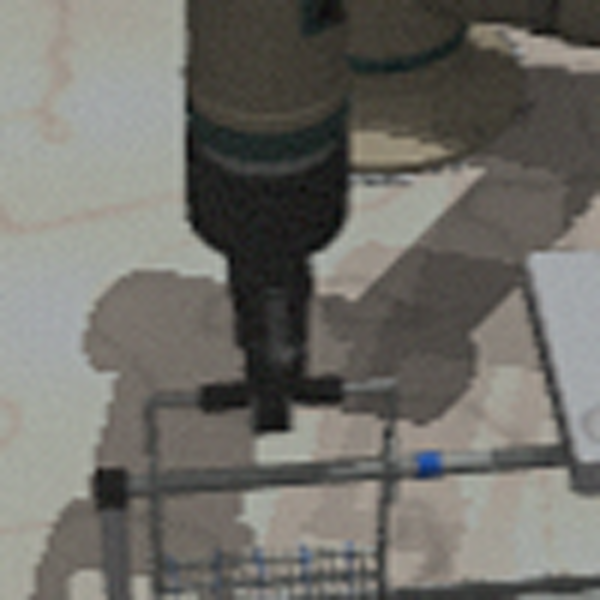

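Emit:
{"name": "apply_moves", "arguments": {"moves": [0, 0, 0.0025, 0, -0.002, 0, -0.001, 0, 0, 0.0012, 0, -0.002, 0, -0.001, 0, 0, 0, 0.003, 0, 0, 0, 0, 0, 0, 0.003, 0, 0, 0, 0, 0, 0, 0.002, 0, 0, 0, 0, 0, 0, 0, 0, 0, 0, 0, 0, 0, 0, 0, 0, 0, 0, 0, 0, 0, 0, 0, 0]}}

```text
clock: 7.47
position: [0.5967, -0.0812, 0.2203]
ee_rot: [0.001, 0.678, 0.735, -0.0]
contact_force: [0.4, -0.3, -3.0]
width: 0.0123
```

```bash
python3 -c "
from h import *
st();plan(rp(0,-.08,.218),4.6,2,0)
grab('top','i');s=grab('scene','i');st()
i=cv2.imread('pics/scene_i.png')[150:200,220:300];cv2.imwrite('pics/ci.png',cv2.convertScaleAbs(cv2.resize(i,None,fx=9,fy=9,interpolation=2),alpha=1.3))
"
```

```text
t 7.4667 pos [ 0.5967 -0.0812  0.2203] yaw_y 4.61 z [ 0.0013 -0.0016 -1.    ] F [ 0.38 -0.34 -2.98] w 0.0123 q6 -0.33
dist 0.0027224733339610745 ang 0.11931706800273731
0, -0.0002, -0.0007, 0.0012, 0.0006, 0.0009, 0.0001,
0, -0.0002, -0.0007, 0.0012, 0.0006, 0.0009, 0.0001,
t 7.5667 pos [ 0.5968 -0.0812  0.2205] yaw_y 4.61 z [ 0.0016 -0.0017 -1.    ] F [-0.53 -0.12 -3.33] w 0.0119 q6 -0.33
```

View pics/ci.png

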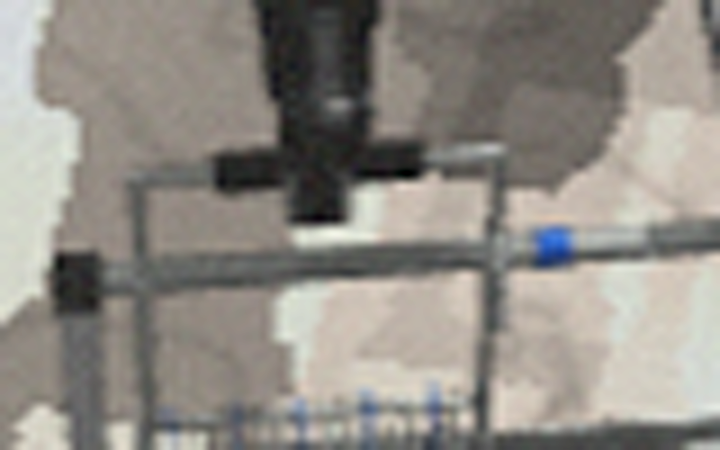

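The hook lips cross in front of the rail at crop pixels (140,270) and (495,250). I'll lower in small steps and watch the force.

Emit:
{"name": "apply_moves", "arguments": {"moves": [0, 0, -0.0005, 0.001, 0, 0, 0, 0, 0, 0, 0.001, 0, 0, 0, 0, 0, 0, 0.001, 0, 0, 0, 0, 0, 0, 0, 0, 0, 0, 0, 0, 0, 0, 0, 0, 0, 0, 0, 0, 0, 0, 0, 0, 0, 0, 0, 0, 0, 0, 0, 0, 0, 0, 0, 0, 0, 0]}}

```text
clock: 8.23
position: [0.5966, -0.0814, 0.2184]
ee_rot: [0.002, 0.678, 0.735, 0.0]
contact_force: [-0.6, -0.4, -1.7]
width: 0.0116
```

```bash
python3 -c "
from h import *
st()
"
```

```text
t 8.2333 pos [ 0.5966 -0.0814  0.2184] yaw_y 4.61 z [ 0.0035 -0.0021 -1.    ] F [-0.64 -0.43 -1.66] w 0.0116 q6 -0.33
```

Emit:
{"name": "apply_moves", "arguments": {"moves": [0, 0, 0, 0.001, 0, 0, 0, 0, 0, 0, 0.001, 0, 0, 0, 0, 0, 0, 0, 0, 0, 0, 0, 0, 0, 0, 0, 0, 0, 0, 0, 0, 0, 0, 0, 0, 0, 0, 0, 0, 0, 0, 0, 0, 0, 0, 0, 0, 0, 0, 0, 0, 0, 0, 0, 0, 0]}}

```text
clock: 8.9
position: [0.5968, -0.0814, 0.2183]
ee_rot: [0.003, 0.678, 0.735, 0.001]
contact_force: [-0.1, -0.3, 1.1]
width: 0.0118
```

```bash
python3 -c "
from h import *
st()
"
```

```text
t 8.9 pos [ 0.5968 -0.0814  0.2183] yaw_y 4.62 z [ 0.0055 -0.0027 -1.    ] F [-0.09 -0.27  1.08] w 0.0118 q6 -0.33
```

The rail is now carrying the weight (Fz up from −3 to +1). I'll open the gripper and look.

Emit:
{"name": "apply_moves", "arguments": {"moves": [0.016, 0, 0, 0, 0, 0, 0, 0.02, 0, 0, 0, 0, 0, 0, 0.026, 0, 0, 0, 0, 0, 0, 0.035, 0, 0, 0, 0, 0, 0, 0.045, 0, 0, 0, 0, 0, 0, 0.055, 0, 0, 0, 0, 0, 0, 0.06, 0, 0, 0, 0, 0, 0, 0.06, 0, 0, 0, 0, 0, 0]}}

```text
clock: 9.57
position: [0.5981, -0.0818, 0.2183]
ee_rot: [0.004, 0.678, 0.735, 0.002]
contact_force: [-0.1, 0.3, 0.6]
width: 0.06
```

```bash
python3 -c "
from h import *
st()
grab('top','j');s=grab('scene','j');st()
i=cv2.imread('pics/scene_j.png')[140:210,220:300];cv2.imwrite('pics/cj.png',cv2.convertScaleAbs(cv2.resize(i,None,fx=8,fy=8,interpolation=2),alpha=1.3))
"
```

```text
t 9.5667 pos [ 0.5981 -0.0818  0.2183] yaw_y 4.61 z [ 0.0081 -0.0033 -1.    ] F [-0.12  0.31  0.57] w 0.06 q6 -0.33
t 9.6667 pos [ 0.5981 -0.0818  0.2183] yaw_y 4.61 z [ 0.008  -0.0034 -1.    ] F [-0.25 -0.68 -0.33] w 0.0597 q6 -0.33
```

View pics/cj.png

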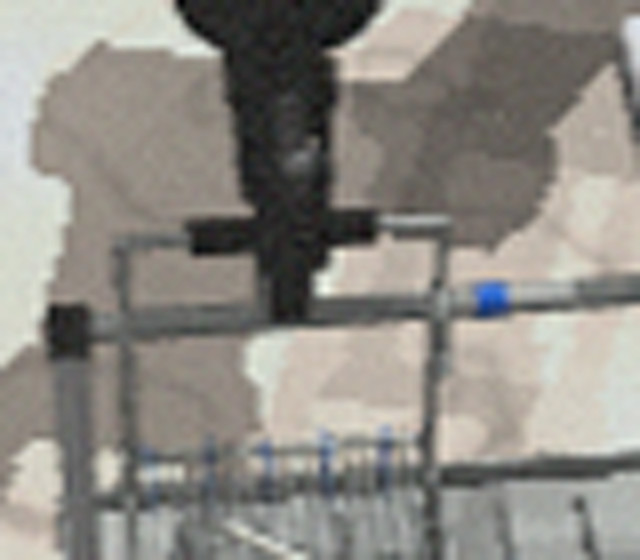

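It hangs on both hooks, at (125,320) and (440,300). I'll retreat straight up.

Emit:
{"name": "apply_moves", "arguments": {"moves": [0.06, 0, 0, -0.006, -0.003, -0.003, 0, 0.06, 0, 0, -0.012, -0.003, 0, 0, 0.06, 0, 0, -0.015, -0.002, 0, 0, 0.06, 0, 0, -0.015, 0, 0, 0, 0.06, 0, 0, -0.015, 0, 0, 0, 0.03, 0, 0, -0.015, 0, 0, 0, 0.0, 0, 0, -0.01, 0, 0, 0, 0.0, 0, 0, 0, 0, 0, 0], "newtons": 30}}

```text
clock: 10.33
position: [0.5966, -0.0811, 0.3165]
ee_rot: [0.01, 0.678, 0.735, 0.005]
contact_force: [1.1, -0.1, 0.8]
width: 0.0244
```

```bash
python3 -c "
from h import *
st()
t=grab('top','k');s=grab('scene','k');st()
a=cv2.imread('pics/scene_k.png')[130:210,220:310];b=cv2.imread('pics/top_k.png')[140:220,220:310];cv2.imwrite('pics/ck.png',cv2.convertScaleAbs(cv2.resize(np.hstack([a,b]),None,fx=4.4,fy=4.4,interpolation=2),alpha=1.3))
"
```

```text
t 10.3333 pos [ 0.5966 -0.0811  0.3165] yaw_y 4.63 z [ 0.0208 -0.0069 -0.9998] F [ 1.1  -0.11  0.83] w 0.0244 q6 -0.33
t 10.4333 pos [ 0.5958 -0.0809  0.3142] yaw_y 4.63 z [ 0.0177 -0.0061 -0.9998] F [-0.38 -0.55 -1.06] w 0.009 q6 -0.33
```

View pics/ck.png

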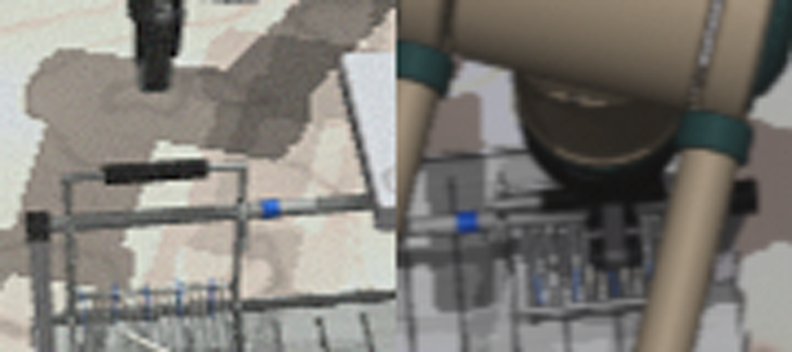

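```bash
python3 -c "
from h import *
s=dict(np.load('pics/scene_k.npz'))
for n,p,h in(('rear top',(68,176),.2335),('rear rail',(68,215),.19),('front top',(243,170),.2335),('bar',(155,171),.2335),('band',(269,208),.19)):
  X=ray(s,220+p[0]/4.4,130+p[1]/4.4,h)-[B[0],B[1],0]; print(n,'st x',X@N,'y',X@U)
plan(rp(0,-.175,.30),4.6,5,0)
"
```

```text
rear top st x 0.0007040982896746223 y -0.1371466342481415
rear rail st x -0.0065579107150739386 y -0.13836840772891185
front top st x 0.006790970201071394 y -0.019427942720306124
bar st x 0.0017435492946946574 y -0.07854712745429795
band st x 0.0006981397854882728 y 0.0007044221125004649
dist 0.09683784106238057 ang 1.0714738446807406
0, -0.0191, -0.0001, 0.003, 0.0034, 0.0015, 0.0001,
0, -0.0191, -0.0001, 0.003, 0.0034, 0.0015, 0.0001,
0, -0.0191, -0.0001, 0.0029, 0.0034, 0.0015, 0.0001,
0, -0.0191, -0.0001, 0.0029, 0.0034, 0.0015, 0.0001,
0, -0.0192, -0.0001, 0.0029, 0.0034, 0.0015, 0.0001,
```

The rear hook is at y≈−0.139 and the bar at −0.079, as intended. Next I'll move behind the rear upright.

Emit:
{"name": "apply_moves", "arguments": {"moves": [0, -0.015, 0, 0.003, 0.003, 0.0015, 0, 0, -0.019, 0, 0.003, 0.003, 0.0015, 0, 0, -0.019, 0, 0.003, 0.003, 0.0015, 0, 0, -0.019, 0, 0.003, 0.003, 0.0015, 0, 0, -0.015, 0, 0.003, 0.003, 0.0015, 0, 0, -0.005, 0, 0, 0, 0, 0, 0, 0, 0, 0, 0, 0, 0, 0, 0, 0, 0, 0, 0, 0]}}

```text
clock: 11.1
position: [0.6006, -0.1798, 0.2914]
ee_rot: [-0.005, 0.678, 0.735, -0.002]
contact_force: [0.2, 0.1, -0.0]
width: 0.0001
```

```bash
python3 -c "
from h import *
st();plan(rp(0,-.172,.213),4.6,6,0)
"
```

```text
t 11.1 pos [ 0.6006 -0.1798  0.2914] yaw_y 4.66 z [-0.0107  0.0039 -0.9999] F [ 0.17  0.11 -0.  ] w 0.0001 q6 -0.48
dist 0.07870604469297787 ang 0.656803511420826
0, 0.001, 0.0006, 0.0131, -0.0017, -0.0008, 0.0002,
0, 0.001, 0.0006, 0.0131, -0.0017, -0.0008, 0.0002,
0, 0.001, 0.0005, 0.0131, -0.0017, -0.0008, 0.0002,
0, 0.001, 0.0005, 0.0131, -0.0017, -0.0008, 0.0002,
0, 0.001, 0.0005, 0.0131, -0.0017, -0.0008, 0.0002,
0, 0.001, 0.0005, 0.0131, -0.0017, -0.0008, 0.0002,
```

Emit:
{"name": "apply_moves", "arguments": {"moves": [0, 0.001, 0.0005, 0.012, -0.001, -0.0008, 0, 0, 0.001, 0.0005, 0.012, -0.001, -0.0008, 0, 0, 0.001, 0.0005, 0.012, -0.001, -0.0008, 0, 0, 0.001, 0.0005, 0.012, -0.001, -0.0008, 0, 0, 0, 0.0005, 0.012, -0.001, 0, 0, 0, 0, 0.0005, 0.008, -0.001, 0, 0, 0, 0, 0, 0.004, 0, 0, 0, 0, 0, 0, 0, 0, 0, 0]}}

```text
clock: 11.77
position: [0.603, -0.1687, 0.2183]
ee_rot: [-0.002, 0.676, 0.737, 0.001]
contact_force: [0.4, 0.4, -0.3]
width: -0.0002
```

```bash
cat >> h.py <<'E'
def sp():
    p=manip.get_state()['position']-np.array([B[0],B[1],0]); print('station x %.4f y %.4f z %.4f'%(p@N,p@U,p[2]))
E
python3 -c "
from h import *
st();sp();plan(rp(0,-.172,.213),4.6,1,0)
s=grab('scene','l');st()
a=cv2.imread('pics/scene_l.png')[130:210,220:310];cv2.imwrite('pics/cl.png',cv2.convertScaleAbs(cv2.resize(a,None,fx=6,fy=6,interpolation=2),alpha=1.3))
"
```

```text
t 11.7667 pos [ 0.603  -0.1687  0.2183] yaw_y 4.98 z [-0.0014  0.0043 -1.    ] F [ 0.37  0.44 -0.27] w -0.0002 q6 -0.47
station x 0.0006 y -0.1673 z 0.2183
dist 0.007114685477529561 ang 0.4624690468295785
0, -0.0048, -0.0006, 0.0052, -0.001, -0.0044, 0.0067,
t 11.8167 pos [ 0.6032 -0.1687  0.2188] yaw_y 4.98 z [-7.0e-04  4.2e-03 -1.0e+00] F [ 0.66 -0.87 -0.4 ] w -0.0003 q6 -0.47
```

View pics/cl.png

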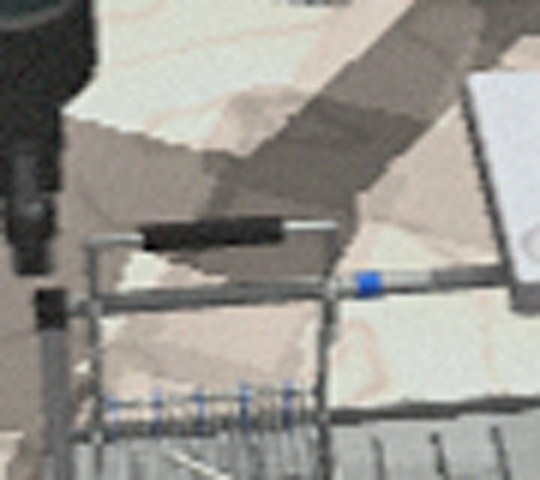

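The finger is at (30,270), behind the rear upright at (95,270). I'll lower a little and begin pushing.

Emit:
{"name": "apply_moves", "arguments": {"moves": [0, 0.001, 0, 0.004, -0.001, -0.002, 0.003, 0, 0.004, 0, 0.001, 0, -0.002, 0.003, 0, 0.004, 0, 0, 0, 0, 0, 0, 0.006, 0, 0, 0, 0, 0, 0, 0.006, 0, 0, 0, 0, 0, 0, 0.006, 0, 0, 0, 0, 0, 0, 0.006, 0, 0, 0, 0, 0, 0, 0.006, 0, 0, 0, 0, 0]}}

```text
clock: 12.48
position: [0.6014, -0.1282, 0.2164]
ee_rot: [0.004, 0.679, 0.735, 0.001]
contact_force: [-0.6, -1.0, -1.7]
width: -0.0001
```

```bash
python3 -c "
from h import *
st();sp();plan(rp(0,-.07,.214),4.6,8,0)
s=grab('scene','m');st();sp()
a=cv2.imread('pics/scene_m.png')[130:210,220:310];cv2.imwrite('pics/cm.png',cv2.convertScaleAbs(cv2.resize(a,None,fx=6,fy=6,interpolation=2),alpha=1.3))
"
```

```text
t 12.4833 pos [ 0.6014 -0.1282  0.2164] yaw_y 4.54 z [ 0.0065 -0.0043 -1.    ] F [-0.62 -0.98 -1.69] w -0.0001 q6 -0.4
station x 0.0023 y -0.1268 z 0.2164
dist 0.05692556508901821 ang 0.44787012263030995
0, 0.0071, -0.0003, 0.0003, 0.0008, 0.0006, -0.0001,
0, 0.0071, -0.0003, 0.0003, 0.0008, 0.0006, -0.0001,
0, 0.0071, -0.0003, 0.0003, 0.0008, 0.0006, -0.0001,
0, 0.0071, -0.0003, 0.0003, 0.0008, 0.0006, -0.0001,
0, 0.0071, -0.0003, 0.0003, 0.0008, 0.0006, -0.0001,
0, 0.0071, -0.0003, 0.0003, 0.0008, 0.0006, -0.0001,
0, 0.0071, -0.0003, 0.0003, 0.0008, 0.0006, -0.0001,
0, 0.0071, -0.0003, 0.0003, 0.0008, 0.0006, -0.0001,
t 12.5333 pos [ 0.6012 -0.1267  0.2165] yaw_y 4.58 z [ 0.0062 -0.0025 -1.    ] F [ 0.32  1.14 -0.  ] w -0.0001 q6 -0.4
station x 0.0022 y -0.1253 z 0.2165
```

View pics/cm.png

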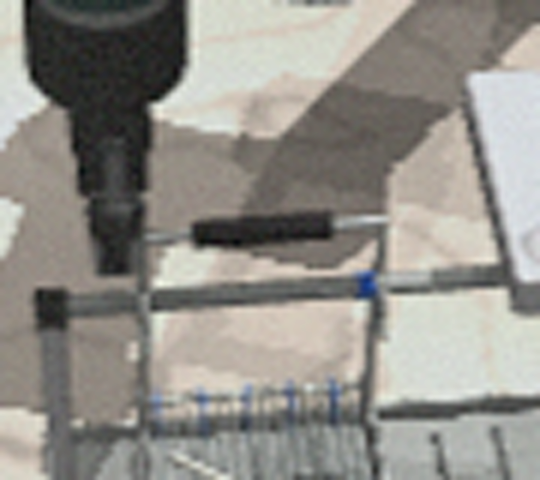

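The carrier is sliding with both hooks on the rail; the front hook is now at the band. I'll keep pushing.

Emit:
{"name": "apply_moves", "arguments": {"moves": [0, 0.006, -0.0003, 0, 0.001, 0.0005, 0, 0, 0.006, -0.0003, 0, 0.001, 0.0005, 0, 0, 0.006, -0.0003, 0, 0.001, 0.0005, 0, 0, 0.006, -0.0003, 0, 0.001, 0, 0, 0, 0.006, 0, 0, 0, 0, 0, 0, 0.006, 0, 0, 0, 0, 0, 0, 0.006, 0, 0, 0, 0, 0, 0, 0.004, 0, 0, 0, 0, 0]}}

```text
clock: 13.2
position: [0.5961, -0.0768, 0.2166]
ee_rot: [0.002, 0.678, 0.735, -0.0]
contact_force: [0.5, -0.8, -0.2]
width: -0.0002
```

```bash
python3 -c "
from h import *
st();sp();plan(rp(0,-.025,.214),4.6,8,0)
s=grab('scene','n');st();sp()
a=cv2.imread('pics/scene_n.png')[130:210,220:310];cv2.imwrite('pics/cn.png',cv2.convertScaleAbs(cv2.resize(a,None,fx=6,fy=6,interpolation=2),alpha=1.3))
"
```

```text
t 13.2 pos [ 0.5961 -0.0768  0.2166] yaw_y 4.59 z [ 0.0025 -0.0029 -1.    ] F [ 0.47 -0.79 -0.24] w -0.0002 q6 -0.32
station x 0.0011 y -0.0751 z 0.2166
dist 0.050196567692732695 ang 0.2208534978369278
0, 0.0063, -0.0001, 0.0003, 0.0003, 0.0004, 0,
0, 0.0063, -0.0001, 0.0003, 0.0003, 0.0004, 0,
0, 0.0063, -0.0001, 0.0003, 0.0003, 0.0004, 0,
0, 0.0063, -0.0001, 0.0003, 0.0003, 0.0004, 0,
0, 0.0063, -0.0001, 0.0003, 0.0003, 0.0004, 0,
0, 0.0063, -0.0001, 0.0003, 0.0003, 0.0004, 0,
0, 0.0063, -0.0001, 0.0003, 0.0003, 0.0004, 0,
0, 0.0063, -0.0001, 0.0003, 0.0003, 0.0004, 0,
t 13.25 pos [ 0.5959 -0.0759  0.2167] yaw_y 4.61 z [ 0.0023 -0.0018 -1.    ] F [-0.63  0.46 -0.17] w -0.0 q6 -0.32
station x 0.0010 y -0.0742 z 0.2167
```

View pics/cn.png

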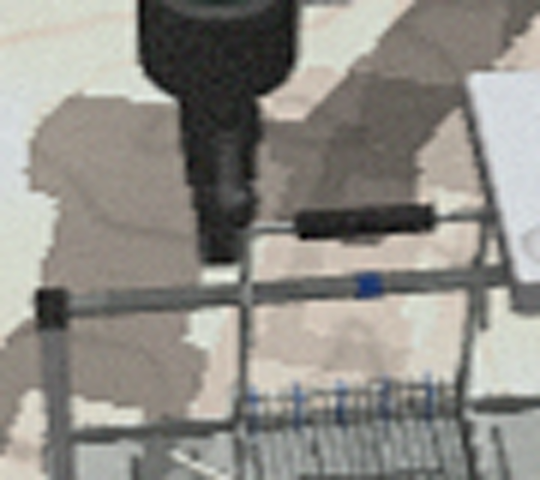

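Emit:
{"name": "apply_moves", "arguments": {"moves": [0, 0.006, 0, 0, 0, 0, 0, 0, 0.006, 0, 0, 0, 0, 0, 0, 0.006, 0, 0, 0, 0, 0, 0, 0.006, 0, 0, 0, 0, 0, 0, 0.006, 0, 0, 0, 0, 0, 0, 0.006, 0, 0, 0, 0, 0, 0, 0.003, 0, 0, 0, 0, 0, 0, 0.002, 0, 0, 0, 0, 0]}}

```text
clock: 13.92
position: [0.5924, -0.0312, 0.2167]
ee_rot: [0.002, 0.678, 0.735, -0.0]
contact_force: [0.3, -1.4, -0.3]
width: 0.0004
```

```bash
python3 -c "
from h import *
st();sp()
s=grab('scene','o');st();sp();plan(rp(0,-.0132,.216),4.6,4,0)
a=cv2.imread('pics/scene_o.png')[140:200,250:310];cv2.imwrite('pics/co.png',cv2.convertScaleAbs(cv2.resize(a,None,fx=10,fy=10,interpolation=2),alpha=1.3))
"
```

```text
t 13.9167 pos [ 0.5924 -0.0312  0.2167] yaw_y 4.61 z [ 0.0027 -0.003  -1.    ] F [ 0.28 -1.41 -0.25] w 0.0004 q6 -0.25
station x 0.0010 y -0.0294 z 0.2167
t 13.9667 pos [ 0.5923 -0.0307  0.2168] yaw_y 4.62 z [ 0.0027 -0.0021 -1.    ] F [-0.55  0.05 -0.22] w -0.0002 q6 -0.25
station x 0.0010 y -0.0288 z 0.2168
dist 0.015688232437905226 ang 0.19665873281475768
0, 0.0039, -0.0002, 0.0002, 0.0006, 0.0006, 0.0001,
0, 0.0039, -0.0002, 0.0002, 0.0006, 0.0006, 0.0001,
0, 0.0039, -0.0003, 0.0002, 0.0006, 0.0006, 0.0001,
0, 0.0039, -0.0003, 0.0002, 0.0006, 0.0006, 0.0001,
```

View pics/co.png

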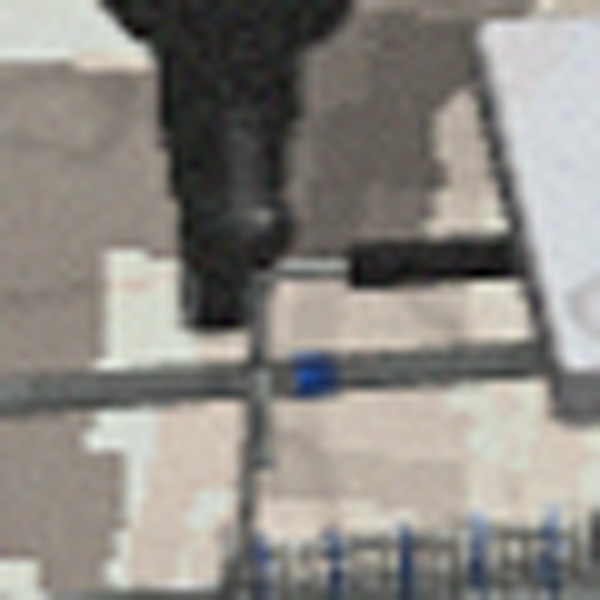

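The rear hook is at (262,380) and the band at (316,375), which leaves about 16 mm to go.

Emit:
{"name": "apply_moves", "arguments": {"moves": [0, 0.004, 0, 0, 0, 0, 0, 0, 0.004, 0, 0, 0, 0, 0, 0, 0.003, 0, 0, 0, 0, 0, 0, 0.002, 0, 0, 0, 0, 0, 0, 0.001, 0, 0, 0, 0, 0, 0, 0, 0, 0, 0, 0, 0, 0, 0, 0, 0, 0, 0, 0, 0, 0, 0, 0, 0, 0, 0]}}

```text
clock: 14.63
position: [0.5912, -0.0157, 0.2167]
ee_rot: [0.002, 0.678, 0.735, -0.0]
contact_force: [0.0, -1.9, 0.5]
width: -0.0
```

```bash
python3 -c "
from h import *
st();sp()
s=grab('scene','p');st();sp();plan(rp(0,-.0132,.216),4.6,1,0)
a=cv2.imread('pics/scene_p.png')[140:200,250:310];cv2.imwrite('pics/cp.png',cv2.convertScaleAbs(cv2.resize(a,None,fx=10,fy=10,interpolation=2),alpha=1.3))
"
```

```text
t 14.6333 pos [ 0.5912 -0.0157  0.2167] yaw_y 4.6 z [ 0.0027 -0.0029 -1.    ] F [ 0.02 -1.93  0.45] w -0.0 q6 -0.22
station x 0.0010 y -0.0139 z 0.2167
t 14.6833 pos [ 0.5912 -0.0157  0.2168] yaw_y 4.6 z [ 0.0027 -0.0028 -1.    ] F [-0.65 -1.2   0.89] w -0.0001 q6 -0.22
station x 0.0010 y -0.0138 z 0.2168
dist 0.001444383544917831 ang 0.22355626939276382
0, 0.0007, -0.001, 0.0007, 0.0025, 0.003, 0,
```

View pics/cp.png

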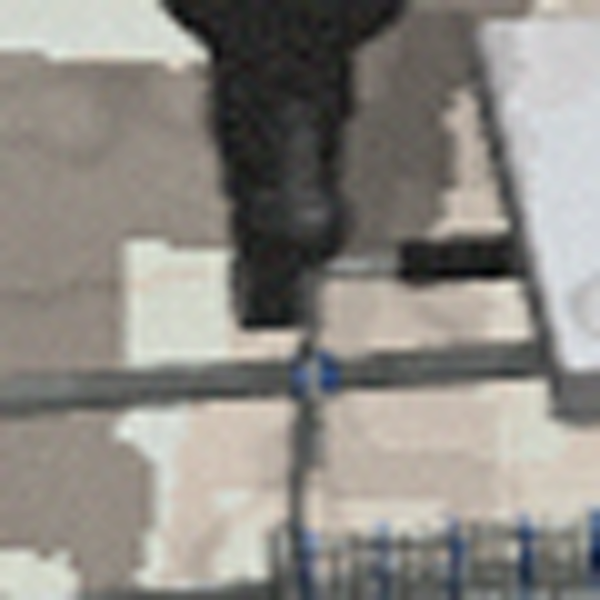

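The rear hook is centred on the blue band at (315,372). I'll back off, then rise clear of the nozzle.

Emit:
{"name": "apply_moves", "arguments": {"moves": [0, -0.004, 0, 0, 0, 0, 0, 0, -0.006, 0, 0, 0, 0, 0, 0, -0.008, 0, 0, 0, 0, 0, 0, -0.006, 0, -0.01, 0, 0, 0, 0, 0, 0, -0.025, 0, 0, 0, 0, 0, 0, -0.03, 0, 0, 0, 0, 0, -0.01, -0.03, 0, 0, 0, 0, 0, -0.015, -0.02, 0, 0, 0]}}

```text
clock: 15.35
position: [0.5669, -0.0457, 0.3312]
ee_rot: [-0.004, 0.679, 0.734, -0.003]
contact_force: [-0.1, -0.2, 0.5]
width: 0.0001
```

```bash
python3 -c "
from h import *
st();sp()
s=grab('scene','q')
print(rp(-.15,.15,.34));plan(rp(-.15,.15,.34),60,8,0.05)
a=cv2.imread('pics/scene_q.png')[140:220,240:320];cv2.imwrite('pics/cq.png',cv2.convertScaleAbs(cv2.resize(a,None,fx=7,fy=7,interpolation=2),alpha=1.3))
"
```

```text
t 15.35 pos [ 0.5669 -0.0457  0.3312] yaw_y 4.47 z [-0.0104  0.002  -0.9999] F [-0.08 -0.17  0.52] w 0.0001 q6 -0.28
station x -0.0255 y -0.0418 z 0.3312
[0.42745 0.13549 0.34   ]
dist 0.22807004821752638 ang 55.56029034865373
0.05, 0.024, -0.0154, -0.0004, -0.0007, -0.0004, -0.1212,
0.05, 0.0257, -0.0124, -0.0004, -0.0007, -0.0004, -0.1212,
0.05, 0.027, -0.0092, -0.0005, -0.0007, -0.0004, -0.1212,
0.05, 0.0279, -0.0059, -0.0005, -0.0007, -0.0004, -0.1212,
0.05, 0.0284, -0.0025, -0.0005, -0.0007, -0.0004, -0.1212,
0.05, 0.0285, 0.001, -0.0005, -0.0007, -0.0004, -0.1212,
0.05, 0.0282, 0.0044, -0.0005, -0.0007, -0.0004, -0.1212,
0.05, 0.0274, 0.0078, -0.0005, -0.0007, -0.0004, -0.1212,
```

View pics/cq.png

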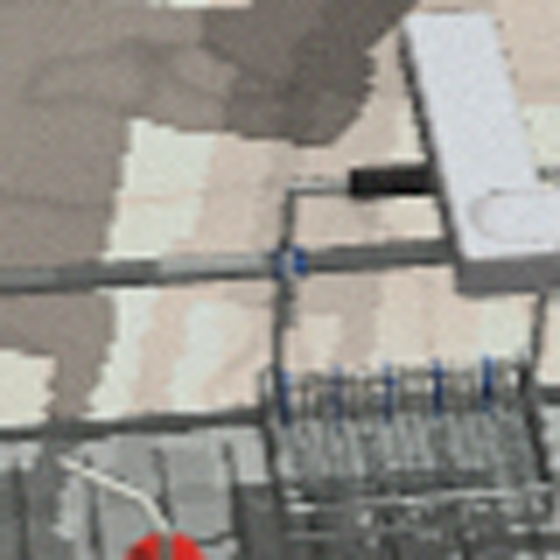

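The hook crosses at image x≈281.1 and the band's first measured centre was 281.06, so it is centred. The carrier hangs freely. Next: the knob.

Emit:
{"name": "apply_moves", "arguments": {"moves": [0.05, 0.024, -0.0155, -0.001, -0.0007, -0.0004, -0.121, 0.05, 0.0257, -0.0124, -0.001, -0.0007, -0.0004, -0.121, 0.05, 0.027, -0.009, -0.001, -0.0007, -0.0004, -0.121, 0.05, 0.028, -0.006, -0.001, -0.0007, -0.0004, -0.121, 0.05, 0.0284, -0.0025, 0, -0.0007, -0.0004, -0.121, 0.05, 0.0285, 0.001, 0, -0.0007, -0.0004, -0.121, 0.05, 0.028, 0.0044, 0, -0.0007, -0.0004, -0.121, 0.05, 0.0274, 0.0078, 0, -0.0007, -0.0004, -0.121]}}

```text
clock: 16.07
position: [0.4258, 0.131, 0.3457]
ee_rot: [0.008, 0.247, 0.969, 0.001]
contact_force: [-1.1, 0.8, 0.3]
width: 0.0498
```

```bash
python3 -c "
from h import *
st();sp()
plan([.4875,.308,.27],94.6,8,0.05)
"
```

```text
t 16.0667 pos [0.4258 0.131  0.3457] yaw_y 61.36 z [ 0.0163 -0.0023 -0.9999] F [-1.05  0.84  0.3 ] w 0.0498 q6 -0.92
station x -0.1520 y 0.1457 z 0.3457
dist 0.20212766988228986 ang 33.25461567859546
0.05, 0.004, 0.0231, 0.0095, 0.0001, 0.0021, -0.0725,
0.05, 0.0023, 0.0233, 0.0095, 0.0001, 0.0021, -0.0725,
0.05, 0.0006, 0.0234, 0.0095, 0.0001, 0.0021, -0.0725,
0.05, -0.0011, 0.0234, 0.0095, 0.0001, 0.0021, -0.0725,
0.05, -0.0029, 0.0232, 0.0095, 0.0001, 0.0021, -0.0725,
0.05, -0.0046, 0.023, 0.0095, 0.0001, 0.0021, -0.0725,
0.05, -0.0062, 0.0226, 0.0095, 0.0001, 0.0021, -0.0725,
0.05, -0.0079, 0.0221, 0.0095, 0.0001, 0.0021, -0.0725,
```

Emit:
{"name": "apply_moves", "arguments": {"moves": [0.05, 0.004, 0.023, 0.0095, 0, 0.002, -0.0725, 0.05, 0.0023, 0.0233, 0.0095, 0, 0.002, -0.0725, 0.05, 0, 0.0234, 0.0095, 0, 0.002, -0.0725, 0.05, -0.001, 0.0234, 0.0095, 0, 0.002, -0.0725, 0.05, -0.003, 0.023, 0.0095, 0, 0.002, -0.0725, 0.05, -0.0046, 0.023, 0.0095, 0, 0.002, -0.0725, 0.05, -0.006, 0.0226, 0.0095, 0, 0.002, -0.0725, 0.05, -0.008, 0.018, 0.005, 0, 0.002, -0.06]}}

```text
clock: 16.73
position: [0.484, 0.311, 0.2813]
ee_rot: [0.006, -0.049, 0.999, 0.002]
contact_force: [0.3, -0.6, 0.3]
width: 0.0502
```

```bash
python3 -c "
from h import *
st();sp()
t=grab('top','r');s=grab('scene','r');st()
plan([.4875,.308,.24],94.6,4,0.05)
a=cv2.imread('pics/scene_r.png')[90:180,330:420];b=cv2.imread('pics/top_r.png')[180:270,80:170];cv2.imwrite('pics/cr.png',cv2.convertScaleAbs(cv2.resize(np.hstack([a,b]),None,fx=4.4,fy=4.4,interpolation=2),alpha=1.4))
"
```

```text
t 16.7333 pos [0.484  0.311  0.2813] yaw_y 95.63 z [ 0.012   0.0052 -0.9999] F [ 0.28 -0.57  0.33] w 0.0502 q6 -1.22
station x -0.0796 y 0.3205 z 0.2813
t 16.8333 pos [0.4848 0.312  0.2807] yaw_y 95.55 z [ 0.0117  0.0057 -0.9999] F [-0.49 -0.7  -0.08] w 0.05 q6 -1.22
dist 0.04093389946632178 ang 1.2111819811916669
0.05, -0.0004, -0.0011, 0.0102, 0.0012, 0.0031, 0.0042,
0.05, -0.0005, -0.0011, 0.0102, 0.0012, 0.0031, 0.0042,
0.05, -0.0005, -0.0011, 0.0102, 0.0012, 0.0031, 0.0042,
0.05, -0.0006, -0.0011, 0.0102, 0.0012, 0.0031, 0.0042,
```

View pics/cr.png

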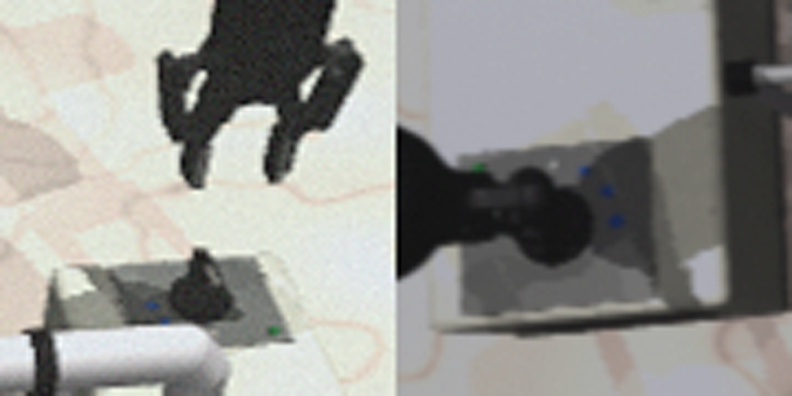

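```bash
python3 -c "
from h import *
for n,o in(('scene',(350,138)),('top',(90,205))):
  d=dict(np.load('pics/%s_a.npz'%n)); im=cv2.imread('pics/%s_a.png'%n)[o[1]:o[1]+45,o[0]:o[0]+50]
  im=cv2.convertScaleAbs(cv2.resize(im,None,fx=8,fy=8,interpolation=2),alpha=1.6)
  K=np.array([.4875,.308,0])
  for X,c in [(K+N*.021+[0,0,.207],(0,0,255)),(K-N*.021+[0,0,.207],(0,255,0)),(K+[0,0,.207],(255,0,255))]+[(K+[.023*np.cos(a),.023*np.sin(a),.179],(0,255,255)) for a in np.arange(0,6.28,.5)]:
    p=(np.array(proj(d,X))-o+.5)*8; cv2.circle(im,tuple(int(v) for v in p),3,c,-1)
  cv2.imwrite('pics/kn_%s.png'%n,im)
a=cv2.imread('pics/kn_scene.png');b=cv2.imread('pics/kn_top.png');cv2.imwrite('pics/kn.png',np.hstack([a,b]))
d=dict(np.load('pics/scene_r.npz'));print((np.array(proj(d,manip.get_state()['position']))-[330,90])*4.4)
"
```

```text
[226.79264629 180.48816294]
```

View pics/kn.png

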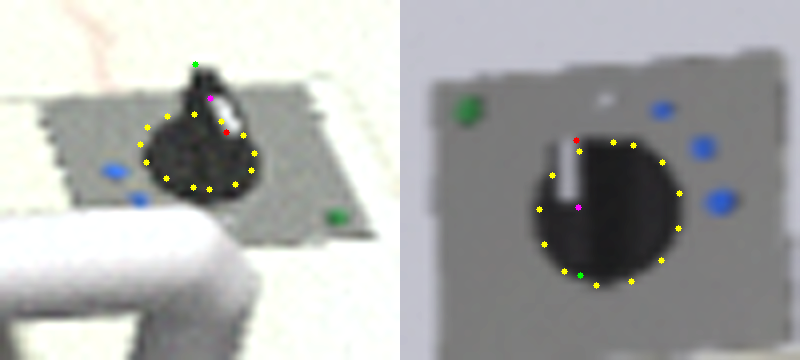

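The projected knob model fits within about 2 mm, and both views suggest shifting to (0.4885, 0.3095). I'll descend in two stages.

```bash
python3 -c "
from h import *
plan([.4885,.3095,.215],94.6,8,0.05)
"
```

```text
dist 0.0658028221007921 ang 1.2111819811916669
0.05, -0.0003, -0.0004, 0.0082, 0.0006, 0.0015, 0.0021,
0.05, -0.0003, -0.0004, 0.0082, 0.0006, 0.0015, 0.0021,
0.05, -0.0004, -0.0004, 0.0082, 0.0006, 0.0015, 0.0021,
0.05, -0.0004, -0.0004, 0.0082, 0.0006, 0.0015, 0.0021,
0.05, -0.0004, -0.0004, 0.0082, 0.0006, 0.0015, 0.0021,
0.05, -0.0004, -0.0004, 0.0082, 0.0006, 0.0015, 0.0021,
0.05, -0.0004, -0.0004, 0.0082, 0.0006, 0.0015, 0.0021,
0.05, -0.0004, -0.0003, 0.0082, 0.0006, 0.0015, 0.0021,
```

Emit:
{"name": "apply_moves", "arguments": {"moves": [0.05, -0.001, -0.001, 0.009, 0.001, 0.003, 0.004, 0.05, -0.001, -0.001, 0.009, 0.001, 0.003, 0.004, 0.05, -0.001, -0.001, 0.01, 0.001, 0.003, 0.004, 0.05, 0, 0, 0.01, 0, 0.001, 0.004, 0.05, 0, 0, 0.01, 0, 0, 0, 0.05, 0, 0, 0.008, 0, 0, 0, 0.05, 0, 0, 0.004, 0, 0, 0, 0.05, 0, 0, 0, 0, 0, 0]}}

```text
clock: 17.5
position: [0.4881, 0.3037, 0.2153]
ee_rot: [-0.0, -0.036, 0.999, -0.001]
contact_force: [-0.9, 0.1, 0.5]
width: 0.0501
```

```bash
python3 -c "
from h import *
st();sp();plan([.4885,.3095,.187],94.6,4,0.05)
"
```

```text
t 17.5 pos [0.4881 0.3037 0.2153] yaw_y 94.1 z [ 0.     -0.0011 -1.    ] F [-0.94  0.06  0.5 ] w 0.0501 q6 -1.21
station x -0.0760 y 0.3128 z 0.2153
dist 0.028940949766422076 ang 0.4995539799009135
0.05, -0.0002, 0.0015, 0.0071, -0.0003, 0, -0.0022,
0.05, -0.0002, 0.0015, 0.0071, -0.0003, 0, -0.0022,
0.05, -0.0002, 0.0014, 0.0071, -0.0003, 0, -0.0022,
0.05, -0.0002, 0.0014, 0.0071, -0.0003, 0, -0.0022,
```

Emit:
{"name": "apply_moves", "arguments": {"moves": [0.05, 0, 0.002, 0.004, 0, 0, -0.003, 0.05, 0, 0.002, 0.006, 0, 0, -0.003, 0.05, 0, 0.001, 0.006, 0, 0, -0.003, 0.05, 0, 0.0005, 0.006, 0, 0, 0, 0.05, 0, 0, 0.003, 0, 0, 0, 0.05, 0, 0, 0.001, 0, 0, 0, 0.05, 0, 0, 0, 0, 0, 0, 0.05, 0, 0, 0, 0, 0, 0]}}

```text
clock: 18.17
position: [0.4879, 0.3104, 0.1873]
ee_rot: [0.001, -0.041, 0.999, -0.0]
contact_force: [-0.2, -0.3, 0.7]
width: 0.0501
```

```bash
python3 -c "
from h import *
st();plan([.4885,.3095,.187],94.6,1,0.05)
grab('scene','s')
a=cv2.imread('pics/scene_s.png')[100:190,330:420];cv2.imwrite('pics/cs.png',cv2.convertScaleAbs(cv2.resize(a,None,fx=6,fy=6,interpolation=2),alpha=1.4))
"
```

```text
t 18.1667 pos [0.4879 0.3104 0.1873] yaw_y 94.71 z [ 1.6e-03 -1.0e-04 -1.0e+00] F [-0.17 -0.29  0.68] w 0.0501 q6 -1.21
dist 0.0010836048497527612 ang 0.14497059531919945
0.05, -0.0005, -0.0009, 0.0003, -0.0002, 0.0016, 0.0019,
```

View pics/cs.png

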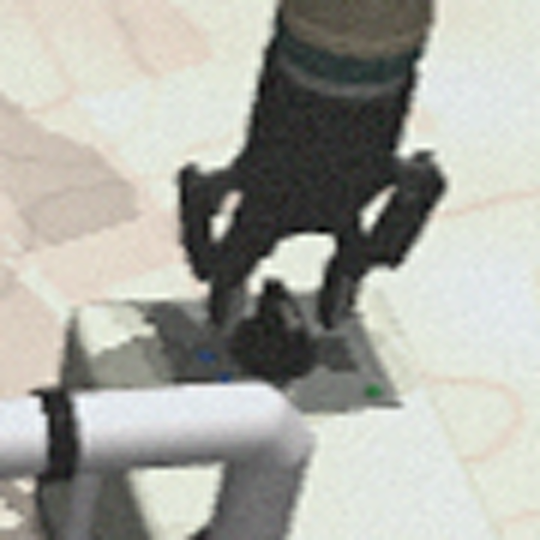

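The fingers at x≈225 and x≈338 straddle the knob bar at about 280. I'll close gently.

Emit:
{"name": "apply_moves", "arguments": {"moves": [0.04, 0, 0, 0, 0, 0, 0, 0.03, 0, 0, 0, 0, 0, 0, 0.02, 0, 0, 0, 0, 0, 0, 0.012, 0, 0, 0, 0, 0, 0, 0.005, 0, 0, 0, 0, 0, 0, 0, 0, 0, 0, 0, 0, 0, 0, 0, 0, 0, 0, 0, 0, 0, 0, 0, 0, 0, 0, 0], "newtons": 30}}

```text
clock: 18.88
position: [0.4885, 0.3118, 0.1885]
ee_rot: [0.002, -0.041, 0.999, 0.002]
contact_force: [0.1, 0.5, -0.4]
width: 0.0125
```

```bash
python3 -c "
from h import *
st();print(manip.get_state()['moment'])
"
```

```text
t 18.8833 pos [0.4885 0.3118 0.1885] yaw_y 94.69 z [ 0.0036  0.0033 -1.    ] F [ 0.09  0.52 -0.36] w 0.0125 q6 -1.21
[ 0.00229373 -0.03358582  0.00053347]
```

Turn clockwise, which is +rz in tool axes.

Emit:
{"name": "apply_moves", "arguments": {"moves": [0, 0, 0, 0, 0, 0, 0.06, 0, 0, 0, 0, 0, 0, 0.09, 0, 0, 0, 0, 0, 0, 0.09, 0, 0, 0, 0, 0, 0, 0.09, 0, 0, 0, 0, 0, 0, 0.09, 0, 0, 0, 0, 0, 0, 0.09, 0, 0, 0, 0, 0, 0, 0.07, 0, 0, 0, 0, 0, 0, 0.05]}}

```text
clock: 19.55
position: [0.4885, 0.3121, 0.1885]
ee_rot: [0.001, 0.285, 0.959, 0.002]
contact_force: [0.4, 0.6, 0.4]
width: 0.0121
```

```bash
python3 -c "
from h import *
st();print(manip.get_state()['moment']);plan([.4885,.311,.1885],34.7,4,0)
"
```

```text
t 19.55 pos [0.4885 0.3121 0.1885] yaw_y 56.94 z [ 0.0037  0.0036 -1.    ] F [0.43 0.65 0.39] w 0.0121 q6 -0.55
[0.00284217 0.04112943 0.1488956 ]
dist 0.0010939417761931481 ang 22.24017527861705
0, -0.0001, -0.0002, 0, 0.0013, 0, 0.097,
0, -0.0002, -0.0002, 0, 0.0013, 0, 0.097,
0, -0.0002, -0.0002, 0, 0.0013, 0, 0.097,
0, -0.0002, -0.0002, 0, 0.0013, 0, 0.097,
```

Emit:
{"name": "apply_moves", "arguments": {"moves": [0, 0, 0, 0, 0, 0, 0.07, 0, 0, 0, 0, 0, 0, 0.09, 0, 0, 0, 0, 0, 0, 0.08, 0, 0, 0, 0, 0, 0, 0.07, 0, 0, 0, 0, 0, 0, 0.04, 0, 0, 0, 0, 0, 0, 0.02, 0, 0, 0, 0, 0, 0, 0, 0, 0, 0, 0, 0, 0, 0]}}

```text
clock: 20.22
position: [0.4886, 0.3122, 0.1885]
ee_rot: [0.001, 0.464, 0.886, 0.002]
contact_force: [0.5, 1.3, 0.1]
width: 0.0124
```

```bash
python3 -c "
from h import *
st();print(manip.get_state()['moment']);plan([.4885,.311,.1885],34.7,1,0)
"
```

```text
t 20.2167 pos [0.4886 0.3122 0.1885] yaw_y 34.65 z [ 0.0035  0.0035 -1.    ] F [0.52 1.34 0.09] w 0.0124 q6 -0.16
[-0.02429392  0.05742748 -0.06339362]
dist 0.0012396811192291989 ang 0.289756319127206
0, -0.0009, -0.0008, 0, 0.0049, -0.0009, -0.0009,
```

Turned 60.0°. I'll release and rise.

Emit:
{"name": "apply_moves", "arguments": {"moves": [0.014, 0, 0, 0, 0, 0, 0, 0.02, 0, 0, 0, 0, 0, 0, 0.03, 0, 0, 0, 0, 0, 0, 0.04, 0, 0, 0, 0, 0, 0, 0.05, 0, 0, 0, 0, 0, 0, 0.05, 0, 0, 0, 0, 0, 0, 0.05, 0, 0, -0.008, 0, 0, 0, 0.05, 0, 0, -0.015, 0, 0, 0]}}

```text
clock: 20.88
position: [0.4869, 0.3104, 0.2096]
ee_rot: [-0.001, 0.464, 0.886, -0.001]
contact_force: [-0.7, -0.3, 0.1]
width: 0.05
```

Emit:
{"name": "apply_moves", "arguments": {"moves": [0.05, 0, 0, -0.02, 0, 0, 0, 0.05, 0, 0, -0.02, 0, 0, 0, 0.05, 0, 0, -0.025, 0, 0, 0, 0.05, 0, -0.02, -0.025, 0, 0, 0, 0.05, 0, -0.03, -0.02, 0, 0, 0, 0.05, 0, -0.04, 0, 0, 0, 0, 0.05, 0, -0.04, 0, 0, 0, 0, 0.05, 0, -0.03, 0, 0, 0, 0]}}

```text
clock: 21.55
position: [0.3586, 0.2199, 0.3303]
ee_rot: [0.003, 0.463, 0.886, 0.004]
contact_force: [0.0, -0.2, -0.4]
width: 0.05
```

```bash
python3 -c "
from h import *
st()
t=grab('top','v');s=grab('scene','v')
a=cv2.imread('pics/scene_v.png')[138:183,350:400];b=cv2.imread('pics/top_v.png')[205:250,90:140];cv2.imwrite('pics/cv.png',cv2.convertScaleAbs(cv2.resize(np.hstack([a,b]),None,fx=8,fy=8,interpolation=2),alpha=1.5))
a=cv2.imread('pics/scene_v.png')[140:240,220:340];b=cv2.imread('pics/top_v.png')[110:210,150:270];cv2.imwrite('pics/cw.png',cv2.convertScaleAbs(cv2.resize(np.hstack([a,b]),None,fx=3.3,fy=3.3,interpolation=2),alpha=1.4))
"
```

```text
t 21.55 pos [0.3586 0.2199 0.3303] yaw_y 34.87 z [ 0.0086  0.0038 -1.    ] F [ 0.   -0.23 -0.42] w 0.05 q6 -0.22
```

View pics/cv.png

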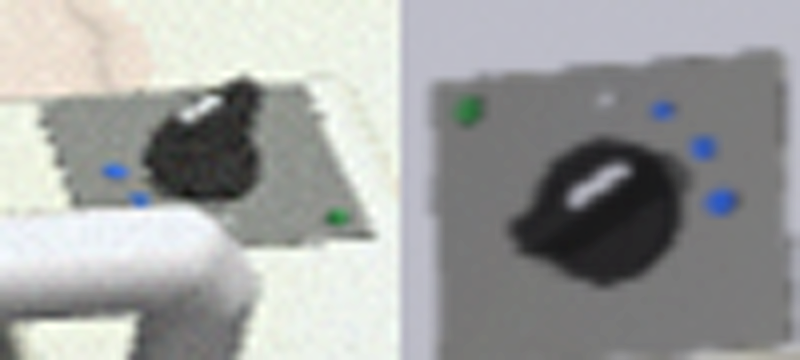

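View pics/cw.png

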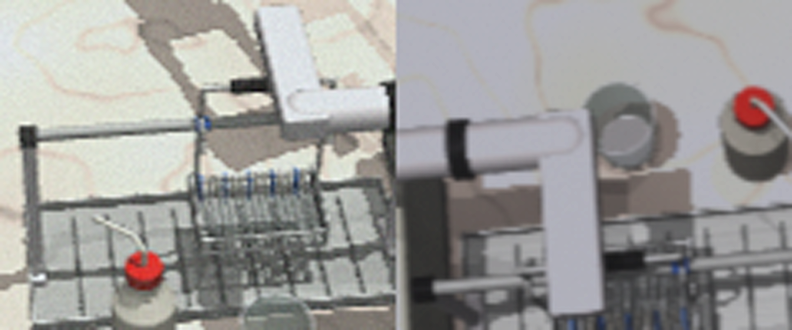

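View pics/scene_v.png

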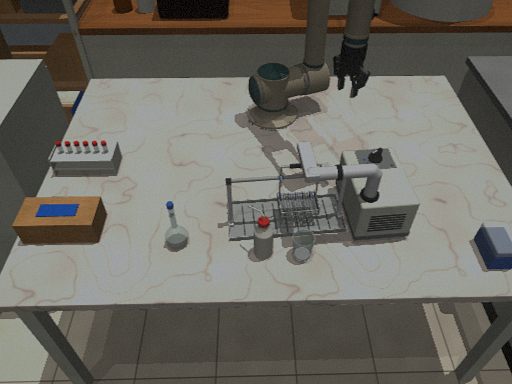

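```bash
python3 -c "
from h import *
a=cv2.imread('pics/scene_v.png')[160:195,262:302];b=cv2.imread('pics/top_v.png')[170:205,215:255]
cv2.imwrite('pics/cx.png',cv2.convertScaleAbs(cv2.resize(np.hstack([a,b]),None,fx=10,fy=10,interpolation=2),alpha=1.4))
d=dict(np.load('pics/scene_v.npz'));print(np.array(proj(d,[.589,-.002,.19]))-[262,160]);d=dict(np.load('pics/top_v.npz'));print(np.array(proj(d,[.589,-.002,.19]))-[215,170])
"
```

```text
[18.87629376 17.13079321]
[20.87637487 20.26378883]
```

View pics/cx.png

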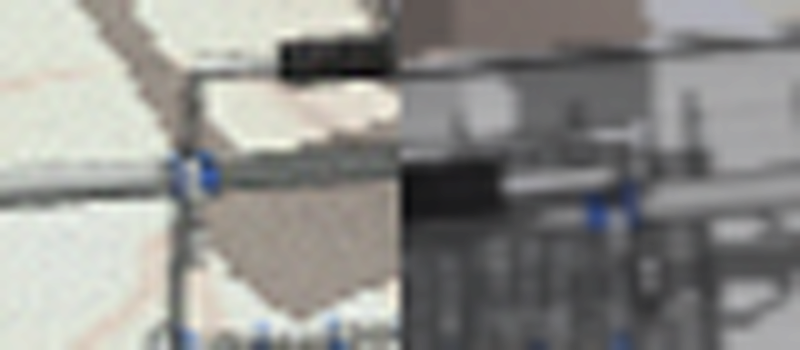

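In both views blue shows on each side of the rear hook: scene crop 172–218 with the wire at about 195, and in the top crop blue on either side of the wire. The knob pointer faces the second blue dot, the robot is clear, and the glassware hasn't moved.

```bash
python3 -c "
from h import *
print(workorder.sign_off())"
```

```text
the job is handed in; nothing more can be done
None
```

The job is done and handed in at about 21.7 s, well under the 72 s limit.

- **Hanging:** I picked the carrier up by its grip bar and kept it level. I hung it by both hooks at the open end and let go with the rear hook about 139 mm short of the blue band.
- **Pushing:** With closed fingers behind the rear upright, I slid it along the rail under the nozzle. In the last pictures from both cameras, the rear hook sits on the blue band with blue showing on each side.
- **Fan knob:** I turned it clockwise; the gripper measured 60.0°. After I let go, the pointer faces the second blue dot.
- **Final state:** The carrier hangs freely, the wash bottle, flask and beaker show no sign of having moved, and the arm is clear of everything. Measured forces stayed under about 4 N at every reading.

One move call was refused because it had the wrong count of numbers, so I resent it. The finger opening read about 12 mm on the 14 mm bar, but the grip held firmly. No check failed.

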